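Put the cleaned grinder back together

ROBOT

A 6-joint arm with a two-finger parallel gripper is mounted at the origin on a cart in front of the work surface, level with it; the furniture and walls round the work are solid. World frame = base frame: x ahead of the robot, y to its left, z up, the work surface at z = 0. Lengths are in m, angles in rad, forces in N, time in s.
With the tool pointing down it reaches from about 0.325 to 0.9 m from the base axis. Payload 6.1 kg.
Tool frame: the origin (TCP) lies at the very end of the fingers, on their centre line; the grasp point (between the pads) lies 19 mm behind it (r.tcp_to_grasp is the distance from the TCP to the grasp point, in m); z points along the fingers, y is the line along which they close (so a half turn about z gives the same grasp; the last joint's range is limited). The gripper opens to 87 mm and grips with 3 to 60 N. Pads are 19 mm wide; open, the fingers measure 117 mm over their backs; the gripper's body (75 mm by 190 mm) begins 51 mm behind the grasp point.
Start: joints at [-1.413, 0.22, 1.526, -0, 1.395, -0.126], TCP at [0.175, -0.6, 0.223] pointing down, gripper open.
Joint ranges: [-2.98, 2.98], [-0.91, 2.08], [0.09, 2.57], [-1.24, 4.39], [0.2, 2.65], [-2.68, 2.68]. Speed limits (rad/s): [2.57, 2.57, 3.01, 3.14, 3.14, 3.14].

INTERFACE

Orientations are given as a rotation vector (axis times angle).
In Python, from cell import sensors, imaging, ticket, finder, r gives the robot as it stands.
- The arm moves only by the tool apply_moves, never from a script. Its argument "plan" is a list of rows, each a list of 5 numbers: the opening, from -1 (shut) to 1 (fully open), then the shift along the tool's x, y, z as a fraction of full scale, then the turn about the tool's z as a fraction of full scale. A call has 1 to 8 rows; each row is the pose to reach, as a shift and turn from the pose commanded when the call began, along the tool's axes at that moment; what a row does not reach only later rows make up. Full scale, the value 1, is 0.1 m for a shift and 0.5 rad for a turn. A row lasts 1/12 s, in which the tool goes at most 41.7 mm and 7.16 degrees, less where a joint would pass 70% of its speed; a pose out of reach is approached as far as the arm can. A call with a number of a shift or a turn outside -1 to 1 is refused whole. A call with a gripper value outside its range is refused whole. The fingers move at their own pace and stop on an object; "squeeze" is the grip in N (left out, the last holds). Time passes only in rows, so rows that repeat a pose let the fingers close. It gives the time, the measured TCP pose, the force, the opening and the grip force at its end, in the units of the state.
- sensors.observe(): the state, without advancing time (a new reading comes with each control period).
- imaging.camera(name): name is "side" or "top" or "wrist"; returns a dict with "pixels" (384x512x3 uint8, red, green, blue), "depth" (384x512 float32, m along the optical axis (not along the pixel's ray), 0 where there is no reading), "mtx" (3x3 intrinsics, pixels), "k1" (the pictures are not rectified: a ray, as slopes to the right and down, at radius r is drawn at 1 + k1 r^2 times it, then the intrinsics apply), "world_from_camera" (4x4, takes a point from camera to world coordinates). Camera axes: x right, y down, z forward; pixel columns grow to the right and rows downward; lengths in m; the calibration is good to about 2 mm. A picture is of the moment at which its call begins.
- ticket.finish_job(): hands the job in; it is judged then, once.
Trained networks look in the newest picture that a camera, given by its name, has taken for a name from the list of things; names that differ only in an ending like _2 or _b are one class to them, and where a whole thing is asked for, a point or a joint stands for the part that bears it (a point fixed in the world has none). Each returns a list of dicts, best first, with "confidence" (0 to 1); they miss things now and then, are a little off and sometimes report something else, mostly with a low value. They report only what shows in the picture. A call takes as long as a camera call. They do not tell look-alikes from the thing itself.
- finder.spot_in(thing, camera): "box" ([left, top, right, bottom] in pixels, round what is visible of it).
- finder.trace(thing, camera): "mask" (384x512 bool, what is visible of it) and "box" ([left, top, right, bottom] in pixels, round what is visible of it).
- finder.place_of(thing, camera): "centre" ([column, row] in pixels: a listed point, or the origin of a listed thing).
The state is a dict: "t": time; "joints": joint angles; "dq": joint speeds; "joint_torque": joint torques, N m; "tool_pos": TCP position; "tool_rot": TCP orientation; "ft_force": force on the tool from outside, world axes, zero at the start; "ft_torque": the same for the moment, N m; "grip_width": opening from 0.0 (shut) to 1.0 (fully open); "grasp_force": force on a finger pad.
Only numpy, scipy, OpenCV 4.12 (cv2) and the standard library are available. Lean on these libraries where they do the work, as an engineer would, in place of code of your own. Each camera call takes 0.05 s, during which the arm holds its last target. There are 200 camera calls.

TASK

The coffee grinder has been brushed out and its two loose parts lie on the rubber mat: thread the toothed burr down the leaning spindle first, its bore turned to the spindle's two flats, until it sits fully home on its seat, then thread the knurled collar down onto it. Guide both parts all the way down rather than letting them drop, then lower the hinged hood gently until it is fully shut, and leave the other things on the bench where they are.

Things in the scene. Friction and masses are not known exactly. Their poses are not given: they have to be found in the camera images.
- barrel: grinder's fixed aluminium motor barrel, 100 mm across, leaning 30 degrees towards the robot on a dark foot (215 x 125 mm). Origin: on the spindle axis at the burr's seat face, about 150 mm above the bench. z = spindle axis, up and towards the robot; y level, parallel to the hood's hinge; x away from the robot and up. The deck round the seat is 3 mm lower, 51 mm in radius
- spindle_tip (a point): tip of the steel spindle, 58 mm along z from the barrel's origin. From the seat up: 0 to 16 mm double-D, 20 mm in diameter with two flats 14.5 mm apart facing the barrel's +y and -y; 16 to 21 mm taper; then a round shaft 13 mm in diameter to 50 mm; then a cone down to 5 mm diameter at the tip. Axes as the barrel's
- burr: loose steel burr, 0.2 kg, upright on the mat. Origin: centre of its underside, z up along the bore. Toothed flange 60 mm in diameter, 9 mm high; above it (9 to 25 mm) a hub 50 mm in diameter with two flats 40 mm apart facing its own +y and -y (grip here). Double-D bore 23.4 mm, flats 17.5 mm apart facing +y and -y; a half turn makes no difference. Seated: origin on the barrel's, y along its y
- collar: loose round knurled aluminium collar, 0.09 kg, 36 mm in diameter, 21 mm high, plain round bore 17 mm. Origin: centre of its underside, z up along the bore. Seated on the burr, its underside is 25 mm along the spindle from the barrel's origin. It cannot pass through the burr, so put on first it blocks it
- hood (a joint): hinge of the black hood, a cap 96 mm in diameter and 66 mm high over the spindle: 0 = fully shut on its stop (rim on the deck), growing to 2.3 rad as it swings up and back, away from the robot. A stiff hinge holds it wherever it is left (about 2 N at the grip lug moves it)
- hood_hinge (a point): middle of the hood's hinge axis (level, along the barrel's y axis): 56 mm along x and 3 mm along z from the barrel's origin. With the hood shut its frame is parallel to the barrel's
- hood_grip (a point): point in the hood's grip lug, a black block 34 mm wide along the hinge direction and 13 mm thick that sticks out 31 mm from the hood's front wall near the rim; the point is 20 mm out from the wall. With the hood shut it lies 124 mm in front of and 12 mm above the hinge (barrel axes). Pinch it by its ends (34 mm) or push it
- mat: black rubber mat, 160 x 240 x 5 mm, fixed; origin: centre of its underside; the burr and collar start on it
- dosing_cup: bystander: steel dosing cup, 60 mm in diameter, 48 mm high, standing on the grinder's foot under the chute; origin: centre of its underside
- brush: bystander: wooden grinder brush, 197 x 36 x 17 mm, lying beyond the mat; origin: about the middle of its underside
- tamper: bystander: tamper with wooden grip, 58 mm in diameter, 90 mm high; origin: centre of its underside
There are look-alikes about, which are no part of the job. Several things have the shape of the burr; the one meant has the colours described above. Of the things that look like the collar, the largest one is meant.

How it is judged:
On the way, in this order (a step that is already met when the one before it is completed fails the run):
1. the burr is fully home on the spindle's seat while the collar is not yet on (z of burr in the frame of barrel between -0.003 and 0.0025 m and x of burr in the frame of barrel between -0.004 and 0.004 m and y of burr in the frame of barrel between -0.004 and 0.004 m and angle between the z axis of burr and the z axis of barrel, either way round below 0.08 rad and distance between collar and barrel above 0.08 m), for 0.2 s.
2. the collar is fully home on the burr (z of collar in the frame of burr between 0.022 and 0.0275 m and z of collar in the frame of barrel below 0.0285 m and x of collar in the frame of barrel between -0.004 and 0.004 m and y of collar in the frame of barrel between -0.004 and 0.004 m and angle between the z axis of collar and the z axis of barrel, either way round below 0.08 rad), for 0.2 s.
3. the hood is shut (value of joint hood below 0.05 rad), for 0.2 s.
At the end, for the whole second after the job is handed in: burr on its seat (within 2.5 mm along the spindle, 4 mm of its axis, 0.08 rad of square), collar on the burr (underside 21 to 28.5 mm above the seat, same centring and squareness), hood within 0.05 rad of shut, parts at rest (under 0.02 m/s) (z of burr in the frame of barrel between -0.003 and 0.0025 m and x of burr in the frame of barrel between -0.004 and 0.004 m and y of burr in the frame of barrel between -0.004 and 0.004 m and angle between the z axis of each of burr, collar and the z axis of barrel, either way round below 0.08 rad and z of collar in the frame of barrel between 0.021 and 0.0285 m and x of collar in the frame of barrel between -0.004 and 0.004 m and y of collar in the frame of barrel between -0.004 and 0.004 m and value of joint hood below 0.05 rad and linear speed of each of burr, collar below 0.02 m/s); the robot touches nothing.
It fails at once if the hood is slammed: faster than 2 rad/s (about 0.25 m/s at the grip) within 0.15 rad of its stop (value of joint hood below 0.15 rad and velocity of joint hood below -2 rad/s).
It fails at once if the burr is let fall (faster than 0.45 m/s while not held) (linear speed of burr above 0.45 m/s and contact force between the fingers and burr below 0.1 N).
It fails at once if the collar is let fall (faster than 0.45 m/s while not held) (linear speed of collar above 0.45 m/s and contact force between the fingers and collar below 0.1 N).
It fails at once if a bystander is moved by more than 30 mm (distance of any of dosing_cup, brush, tamper from where it was at the start of the episode above 0.03 m).
It also fails if it takes over 72 s, if anything falls off the work surface, if the arm or the gripper's body presses on something with over 40 N, if the wrist force passes 120 N, or if a joint passes its speed limit or range.

## Working session

There is one attempt and no reset: what is moved stays moved. The work goes in short steps, Python scripts to look and compute and a tool call to move; the robot and the scene stay as the last step left them, time stands still between calls to the robot, and variables do not carry over. Pictures are saved under pics/ and viewed, at most 10 in all, crops included, and the job is handed in when it is done.

Besides the shell and the picture viewer there is one more tool, called after ">>>" in YAML: its name, and indented under it one key for each argument. apply_moves: Moves the arm, as the interface text tells. Shift numbers are shares of 0.1 m and turn numbers shares of 0.5 rad, none past 1 either way. Its arguments: {"type":"object","properties":{"plan":{"type":"array","items":{"type":"array","items":{"type":"number","minimum":-1,"maximum":1}}},"squeeze":{"type":"number"}},"required":["plan"]}

```bash
ls; mkdir -p pics; cat > h.py <<'E'
import numpy as np, cv2
from cell import sensors, imaging, ticket, finder, r
def rays(c,uv):
    uv=np.asarray(uv,float).reshape(-1,2);K=c["mtx"]
    d=(uv-[K[0,2],K[1,2]])/[K[0,0],K[1,1]];s=d.copy()
    for _ in range(20): s=d/(1+c["k1"]*(s**2).sum(1,keepdims=True))
    return np.c_[s,np.ones(len(s))]
def world(c,uv,z):
    W=c["world_from_camera"];return (rays(c,uv)*np.reshape(z,(-1,1)))@W[:3,:3].T+W[:3,3]
def onplane(c,uv,z):
    W=c["world_from_camera"];d=rays(c,uv)@W[:3,:3].T;o=W[:3,3];return o+d*((z-o[2])/d[:,2:])
def cloud(c,m):
    v,u=np.nonzero(m&(c["depth"]>0));return world(c,np.c_[u,v],c["depth"][v,u])
def proj(c,p):
    W=c["world_from_camera"];q=(np.atleast_2d(p)-W[:3,3])@W[:3,:3];s=q[:,:2]/q[:,2:];s=s*(1+c["k1"]*(s**2).sum(1,keepdims=True))
    return s*[c["mtx"][0,0],c["mtx"][1,1]]+[c["mtx"][0,2],c["mtx"][1,2]]
def save(n,im,k=1): cv2.imwrite("pics/"+n,cv2.resize(im[...,::-1],None,fx=k,fy=k,interpolation=cv2.INTER_CUBIC))
E
python3 - <<'E'
from h import *
np.set_printoptions(precision=4,suppress=True)
s=sensors.observe();print({k:np.round(v,3) for k,v in s.items()}, r.tcp_to_grasp)
t=imaging.camera("top");d=imaging.camera("side")
save("t1.png",t["pixels"],1.5);save("s1.png",d["pixels"],1.5)
for n,c in(("top",t),("side",d)):
  print(n,c["world_from_camera"][:3])
  for th in "barrel spindle_tip burr collar hood_hinge hood_grip mat dosing_cup brush tamper".split():
    print(th,[(np.round(e["centre"]),round(e["confidence"],2)) for e in finder.place_of(th,n)[:4]])
E
```

```text
pics
{'t': np.float64(0.0), 'joints': array([-1.413,  0.221,  1.528,  0.   ,  1.395, -0.126]), 'dq': array([-0.   , -0.001, -0.002, -0.   ,  0.002, -0.001]), 'joint_torque': array([  0.   , -49.462, -38.737,   0.07 ,   0.057,  -0.   ]), 'tool_pos': array([ 0.175, -0.599,  0.221]), 'tool_rot': array([-3.108, -0.444,  0.   ]), 'ft_force': array([-0.1  , -0.562, -0.274]), 'ft_torque': array([0.001, 0.014, 0.038]), 'grasp_force': np.float64(0.0), 'grip_width': np.float64(0.999)} 0.0187
top [[ 0.0067 -0.9848  0.1738  0.3831]
 [-1.     -0.0059  0.0047  0.0657]
 [-0.0036 -0.1738 -0.9848  1.1065]]
barrel [(array([364., 198.]), 0.73)]
spindle_tip [(array([367., 205.]), 0.71)]
burr [(array([157., 234.]), 0.93), (array([216., 178.]), 0.73), (array([261., 197.]), 0.66)]
collar [(array([393., 160.]), 0.7), (array([208., 245.]), 0.6), (array([187., 292.]), 0.55), (array([250., 249.]), 0.5)]
hood_hinge [(array([374., 176.]), 0.59), (array([369., 206.]), 0.57)]
hood_grip [(array([391., 157.]), 0.8)]
mat [(array([185., 240.]), 0.74), (array([230., 124.]), 0.25)]
dosing_cup []
brush [(array([181., 188.]), 0.56)]
tamper [(array([233., 124.]), 0.63)]
side [[-0.9528 -0.1334  0.2728  0.2843]
 [-0.3036  0.4441 -0.843   0.8797]
 [-0.0087 -0.886  -0.4637  0.6158]]
barrel [(array([286., 153.]), 0.78), (array([266.,  92.]), 0.4)]
spindle_tip [(array([293., 141.]), 0.61)]
burr [(array([246., 338.]), 0.84), (array([245., 250.]), 0.78), (array([204., 278.]), 0.7), (array([267.,  90.]), 0.23)]
collar [(array([279., 294.]), 0.83), (array([342., 327.]), 0.5), (array([299., 264.]), 0.47)]
hood_hinge [(array([270., 135.]), 0.67)]
hood_grip [(array([266.,  90.]), 0.96), (array([247., 336.]), 0.67)]
mat [(array([266., 318.]), 0.67)]
dosing_cup [(array([298., 207.]), 0.64)]
brush [(array([195., 304.]), 0.78)]
tamper [(array([269., 135.]), 0.62), (array([267.,  87.]), 0.38)]
```

View pics/t1.png

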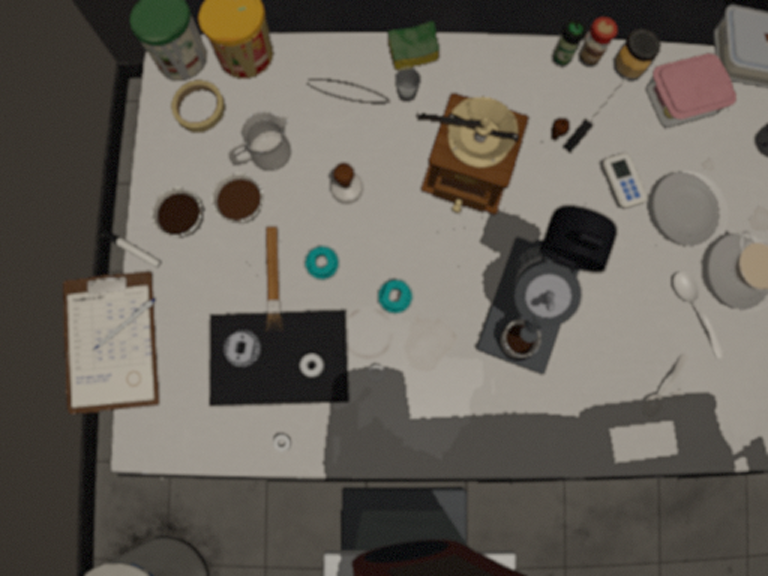

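View pics/s1.png

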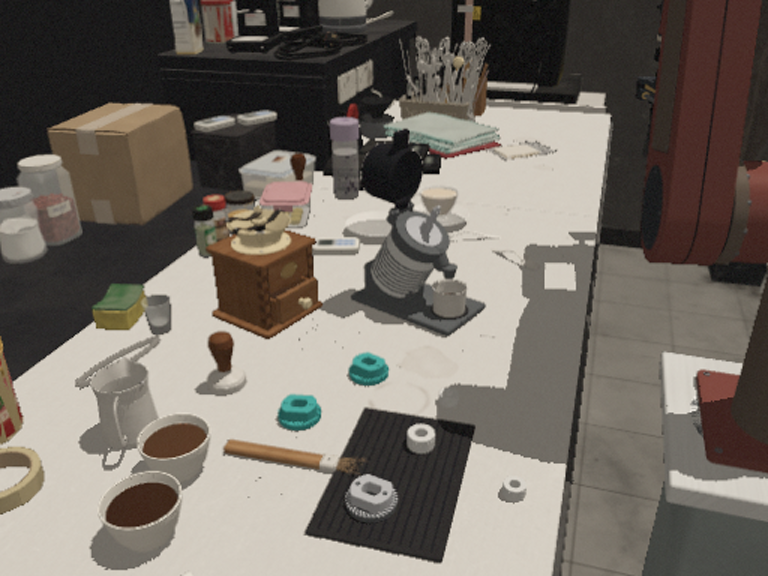

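Top view, in full-frame pixels. Burr-shaped things: grey steel at (161,232) on the mat, and teal ones at (214,175) and (264,197). The grey one is the burr, since it is steel coloured. Collar-like things: (207,243) on the mat and (188,294) on the bench. The one on the mat is larger, so it fits. The hood is open, and the spindle points towards the robot. Next I'll confirm with a crop and measure.

```bash
python3 - <<'E'
from h import *
np.set_printoptions(precision=4,suppress=True)
t=imaging.camera("top");d=imaging.camera("side")
C={"top":t,"side":d}
save("c1.png",d["pixels"][260:380,200:380],4)
save("b1.png",d["pixels"][80:220,220:340],4)
# burr & collar tops
for n,z,cam,guess in (("burr",.030,"top",(160,232)),("collar",.026,"top",(208,243)),("burr",.030,"side",(247,330)),("collar",.026,"side",(280,292)),("collar",.015,"top",(188,294)),("collar",.015,"side",(342,327))):
  best=min(finder.trace(n,cam),key=lambda e:np.hypot(*(np.array(e["box"]).reshape(2,2).mean(0)-guess)))
  m=best["mask"];P=cloud(C[cam],m)
  top=P[P[:,2]>np.percentile(P[:,2],97)-.004]
  print(n,cam,best["box"],"ztop",np.percentile(P[:,2],[5,50,97]),"topc",(top.min(0)+top.max(0))/2,top.max(0)-top.min(0),"all",(P.min(0)+P.max(0))/2,P.max(0)-P.min(0))
  for e in [1]: print("  conf",best["confidence"])
# deck plane
for cam in C:
  c=C[cam];P=cloud(c,np.ones(c["depth"].shape,bool))
  b=world(c,[(364,198)] if cam=="top" else [(286,153)],[c["depth"][198,364] if cam=="top" else c["depth"][153,286]])[0]
  P=P[np.linalg.norm(P-b,axis=1)<.08]
  rng=np.random.default_rng(0);bi=0
  for _ in range(3000):
    q=P[rng.choice(len(P),3,False)];nn=np.cross(q[1]-q[0],q[2]-q[0]);L=np.linalg.norm(nn)
    if L<1e-5: continue
    nn/=L
    if nn[2]<0: nn=-nn
    if not .75<nn[2]<.95: continue
    k=np.abs((P-q[0])@nn)<.002
    if k.sum()>bi: bi=k.sum();I=k
  Q=P[I];cen=Q.mean(0);nn=np.linalg.svd(Q-cen)[2][2];nn*=np.sign(nn[2])
  print(cam,"barrelpix3d",b,"plane",bi,len(P),cen,nn,"yaw",np.arctan2(nn[1],nn[0]),"tilt",np.degrees(np.arccos(nn[2])),Q.min(0),Q.max(0))
# triangulate points
for th in "barrel spindle_tip hood_hinge hood_grip burr collar".split():
  a=[e["centre"] for e in finder.place_of(th,"top")[:1]];s_=[e["centre"] for e in finder.place_of(th,"side")[:1]]
  if a and s_:
    D=[];O=[]
    for c,p in((t,a),(d,s_)):
      v=(rays(c,p)@c["world_from_camera"][:3,:3].T)[0];D.append(v/np.linalg.norm(v));O.append(c["world_from_camera"][:3,3])
    M=[np.eye(3)-np.outer(v,v) for v in D];x=np.linalg.solve(sum(M),sum(m@o for m,o in zip(M,O)))
    print(th,x,"miss",np.linalg.norm(M[0]@(x-O[0]))*2)
E
```

```text
burr top [148.8, 221.4, 177.5, 241.9] ztop [0.0123 0.028  0.0336] topc [0.4879 0.305  0.0328] [0.0481 0.0432 0.0065] all [0.4883 0.3042 0.0199] [0.0571 0.0614 0.0322]
  conf 0.92
collar top [201.4, 238.6, 214.4, 249.1] ztop [0.0119 0.026  0.0307] topc [0.4605 0.1845 0.0302] [0.0301 0.0306 0.0068] all [0.4619 0.1846 0.0193] [0.0329 0.0308 0.0287]
  conf 0.69
burr side [227.9, 318.5, 263.2, 351.4] ztop [0.0084 0.0227 0.0311] topc [0.4905 0.304  0.03  ] [0.049  0.0432 0.0057] all [0.492  0.2951 0.0179] [0.0626 0.0807 0.03  ]
  conf 0.64
collar side [271.2, 282.2, 291.1, 304.5] ztop [0.0101 0.0225 0.0273] topc [0.4617 0.186  0.0258] [0.0325 0.0332 0.0049] all [0.4613 0.1867 0.0174] [0.0332 0.0346 0.0218]
  conf 0.58
collar top [182.7, 288.0, 192.3, 300.3] ztop [0.0006 0.016  0.0204] topc [0.331  0.2322 0.019 ] [0.0248 0.0276 0.0052] all [0.3303 0.2338 0.0091] [0.0306 0.0309 0.025 ]
  conf 0.65
collar side [334.2, 317.9, 349.4, 335.3] ztop [0.0024 0.0137 0.0176] topc [0.3327 0.2315 0.0162] [0.0276 0.0295 0.0052] all [0.3325 0.232  0.0092] [0.0281 0.0305 0.0192]
  conf 0.66
top barrelpix3d [ 0.551  -0.176   0.1731] plane 831 1968 [ 0.5614 -0.1861  0.1504] [-0.452   0.1723  0.8752] yaw 2.7774118602762377 tilt 28.929148959501056 [ 0.5148 -0.2335  0.1232] [ 0.6125 -0.1356  0.1735]
side barrelpix3d [ 0.5483 -0.1816  0.153 ] plane 480 1677 [ 0.5612 -0.1805  0.1471] [-0.464   0.1748  0.8684] yaw 2.7813760788597013 tilt 29.725568582457182 [ 0.5166 -0.2354  0.1207] [ 0.6201 -0.1345  0.1777]
barrel [ 0.554  -0.1789  0.1512] miss 0.010994539559176859
spindle_tip [ 0.5265 -0.1833  0.1939] miss 0.00014412827479196418
hood_hinge [ 0.6025 -0.2021  0.1797] miss 0.008609417286075796
hood_grip [ 0.6035 -0.1933  0.3115] miss 0.005118788974573136
burr [0.4854 0.2742 0.1738] miss 0.02980652816343544
collar [ 0.4676  0.1796 -0.0015] miss 0.008919277889032665
```

View pics/c1.png

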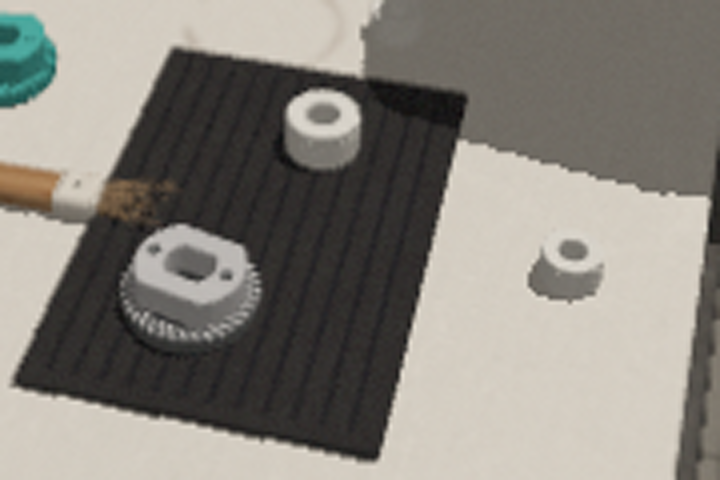

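View pics/b1.png

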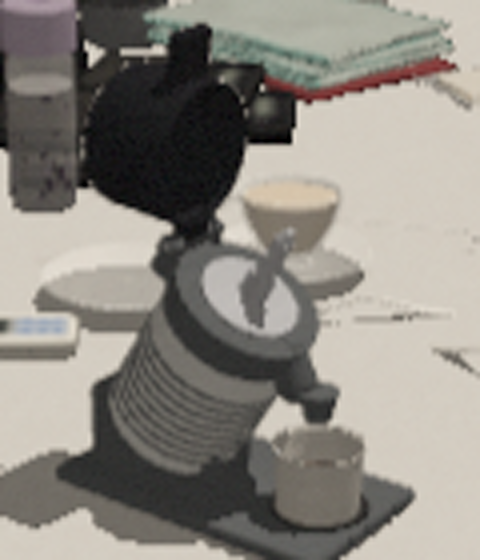

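The crops settle it: the steel burr and the larger collar are both on the mat. The wide double-D hub is visible, the hood stands about 1.96 rad open, and the spindle leans towards the robot with a yaw of about -0.36. I'll start moving towards the burr.

>>> apply_moves:
  plan:
    - [1, 0.23, -0.32, 0, 0]
    - [1, 0.46, -0.65, 0, 0]
    - [1, 0.7, -0.97, 0, 0]
    - [1, 0.7, -0.97, 0, 0]

```text
t: 2.43
tool_pos: [0.2168, -0.481, 0.221]
tool_rot: [-3.104, -0.448, -0.002]
ft_force: [0.2, -1.0, -0.4]
grip_width: 1.004
grasp_force: 0.0
```

>>> apply_moves:
  plan:
    - [1, 0.23, -0.32, 0, 0]
    - [1, 0.46, -0.65, 0, 0]
    - [1, 0.7, -0.97, 0, 0]

```text
t: 2.68
tool_pos: [0.2551, -0.3733, 0.2223]
tool_rot: [-3.11, -0.442, -0.0]
ft_force: [0.1, 0.7, -0.5]
grip_width: 0.998
grasp_force: 0.0
```

>>> apply_moves:
  plan:
    - [1, 0.23, -0.32, 0, 0]
    - [1, 0.46, -0.65, 0, 0]
    - [1, 0.7, -0.97, 0, 0]

```text
t: 2.93
tool_pos: [0.2952, -0.2603, 0.2228]
tool_rot: [3.11, 0.443, 0.001]
ft_force: [1.2, -0.0, 1.1]
grip_width: 1.001
grasp_force: 0.0
```

>>> apply_moves:
  plan:
    - [1, 0.23, -0.32, 0, 0]
    - [1, 0.46, -0.65, 0, 0]
    - [1, 0.7, -0.97, 0, 0]

```text
t: 3.18
tool_pos: [0.3354, -0.1476, 0.223]
tool_rot: [3.109, 0.443, 0.002]
ft_force: [1.7, -1.0, 0.7]
grip_width: 1.006
grasp_force: 0.0
```

>>> apply_moves:
  plan:
    - [1, 0.23, -0.32, 0, 0]
    - [1, 0.46, -0.65, 0, 0]
    - [1, 0.7, -0.97, 0, 0]

```text
t: 3.43
tool_pos: [0.3756, -0.0346, 0.2232]
tool_rot: [3.109, 0.444, 0.003]
ft_force: [1.6, -1.0, 0.3]
grip_width: 0.995
grasp_force: 0.0
```

>>> apply_moves:
  plan:
    - [1, 0.23, -0.32, 0, 0]
    - [1, 0.46, -0.65, 0, 0]
    - [1, 0.7, -0.97, 0, 0]

```text
t: 3.68
tool_pos: [0.4157, 0.0785, 0.2231]
tool_rot: [3.11, 0.445, 0.002]
ft_force: [0.6, 0.1, -0.4]
grip_width: 1.001
grasp_force: 0.0
```

>>> apply_moves:
  plan:
    - [1, 0.23, -0.32, 0, 0]
    - [1, 0.46, -0.65, 0, 0]
    - [1, 0.7, -0.97, 0, 0]
    - [1, 0.7, -0.97, 0, 0]

```text
t: 4.02
tool_pos: [0.4565, 0.1947, 0.2223]
tool_rot: [-3.106, -0.452, -0.001]
ft_force: [-0.3, -0.2, -1.0]
grip_width: 0.998
grasp_force: 0.0
```

```bash
cat >> h.py <<'E'
from scipy.spatial.transform import Rotation as Ro
def to(target,yaw=None,s=None):
    "shift (units) and turn (units) from measured pose"
    s=s or sensors.observe();R=Ro.from_rotvec(s["tool_rot"]).as_matrix()
    d=R.T@(np.array(target)-s["tool_pos"])/.1
    cy=np.arctan2(R[1,0],R[0,0]);tn=None
    if yaw is not None: tn=-((yaw-cy+np.pi/2)%np.pi-np.pi/2)/.5
    return np.round(d,3),cy,tn
E
python3 - <<'E'
from h import *
np.set_printoptions(precision=4,suppress=True)
w=imaging.camera("wrist");save("w1.png",w["pixels"],1.5);s=sensors.observe();print(s["tool_pos"],s["joints"])
W=w["world_from_camera"];R=Ro.from_rotvec(s["tool_rot"]).as_matrix();print(W[:3,3],R.T@(W[:3,3]-s["tool_pos"]),R.T@W[:3,:3])
for n in("burr","collar"):
  for e in finder.trace(n,"wrist")[:3]:
    P=cloud(w,e["mask"]);zt=np.percentile(P[:,2],95);T=P[np.abs(P[:,2]-zt)<.004]
    print(n,e["box"],e["confidence"],zt,(T.min(0)+T.max(0))/2,T.max(0)-T.min(0))
    if n=="burr":
      for a in np.arange(-1.6,1.6,.1):
        q=T[:,:2]@[np.cos(a),np.sin(a)];print(round(a,2),round(np.percentile(q,99.)-np.percentile(q,1.),4),end="; ")
      print()
E
```

```text
[0.4556 0.192  0.2221] [ 0.2389 -0.0955  1.8586  0.0005  1.3793  1.5208]
[0.5342 0.2175 0.3839] [ 0.0825 -0.0021 -0.1619] [[-0.001  -0.9559 -0.2938]
 [ 1.     -0.0004 -0.0019]
 [ 0.0017 -0.2938  0.9559]]
burr [162.7, 90.3, 210.9, 138.1] 0.95 0.0303242898910977 [0.4902 0.3028 0.0293] [0.049  0.043  0.0053]
-1.6 0.0395; -1.5 0.041; -1.4 0.0421; -1.3 0.0437; -1.2 0.0451; -1.1 0.0456; -1.0 0.0463; -0.9 0.0473; -0.8 0.0473; -0.7 0.0474; -0.6 0.0473; -0.5 0.047; -0.4 0.0469; -0.3 0.0467; -0.2 0.0465; -0.1 0.0467; 0.0 0.0467; 0.1 0.0467; 0.2 0.0467; 0.3 0.0469; 0.4 0.0467; 0.5 0.0467; 0.6 0.0466; 0.7 0.046; 0.8 0.0454; 0.9 0.0444; 1.0 0.0435; 1.1 0.0421; 1.2 0.0408; 1.3 0.0393; 1.4 0.0386; 1.5 0.0391; 
burr [379.3, 76.4, 430.5, 131.5] 0.95 0.02536996742772178 [0.5825 0.0434 0.0239] [0.0491 0.0487 0.0051]
-1.6 0.0439; -1.5 0.0449; -1.4 0.0463; -1.3 0.0474; -1.2 0.0479; -1.1 0.0483; -1.0 0.0485; -0.9 0.0483; -0.8 0.048; -0.7 0.0477; -0.6 0.0474; -0.5 0.0473; -0.4 0.0471; -0.3 0.047; -0.2 0.0471; -0.1 0.0472; 0.0 0.0469; 0.1 0.0469; 0.2 0.0471; 0.3 0.0464; 0.4 0.0472; 0.5 0.0467; 0.6 0.0463; 0
[... 230 characters left out ...]
041; -1.4 0.0396; -1.3 0.0391; -1.2 0.0398; -1.1 0.0413; -1.0 0.0425; -0.9 0.0435; -0.8 0.0448; -0.7 0.0456; -0.6 0.0463; -0.5 0.0467; -0.4 0.0469; -0.3 0.0468; -0.2 0.0464; -0.1 0.0459; 0.0 0.0454; 0.1 0.0447; 0.2 0.044; 0.3 0.0438; 0.4 0.0442; 0.5 0.0449; 0.6 0.0455; 0.7 0.0463; 0.8 0.0468; 0.9 0.047; 1.0 0.0468; 1.1 0.047; 1.2 0.0463; 1.3 0.0458; 1.4 0.0444; 1.5 0.0432; 
collar [202.1, 230.7, 221.0, 247.8] 0.88 0.016581645747714636 [0.3326 0.2305 0.0153] [0.0286 0.0277 0.0053]
collar [257.9, 149.2, 285.5, 182.2] 0.63 0.026502567106886466 [0.4625 0.1828 0.0254] [0.0354 0.0353 0.0058]
collar [332.2, 180.8, 355.5, 204.8] 0.56 0.016727485119497888 [0.4499 0.0753 0.0152] [0.0271 0.027  0.0049]
```

View pics/w1.png

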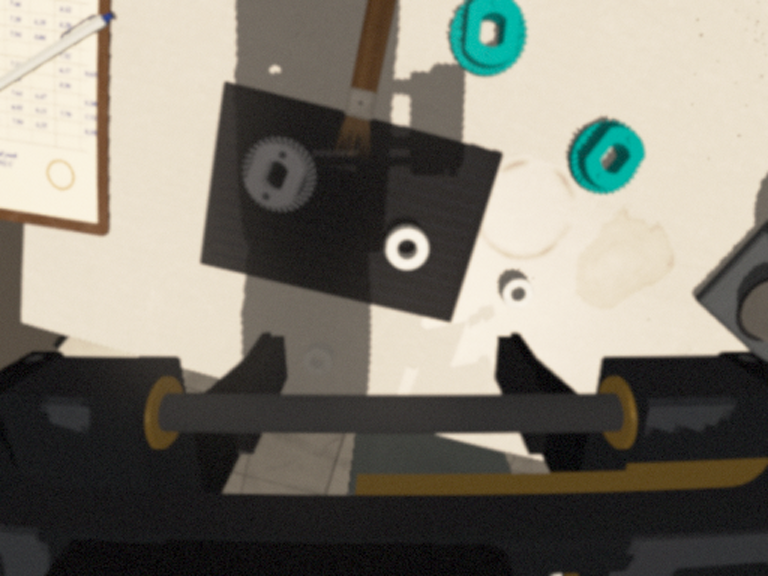

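Wrist view, full-frame pixels: burr at (186,116), collar at (271,165), and small look-alikes at (211,240) and (343,193). The burr's flat normal is at about 1.43 rad, so I'll align to it and descend above the hub.

>>> apply_moves:
  plan:
    - [0.4, 0.3, -0.45, 0.3, 0.22]
    - [0.4, 0.64, -0.97, 0.6, 0.5]
    - [0.4, 0.64, -0.97, 1, 0.86]
    - [0.4, 0.64, -0.97, 1, 0.86]
    - [0.4, 0.64, -0.97, 1, 0.86]

```text
t: 4.58
tool_pos: [0.4864, 0.2993, 0.116]
tool_rot: [3.129, -0.235, -0.014]
ft_force: [-2.5, 0.2, -1.7]
grip_width: 0.738
grasp_force: 0.0
```

```bash
python3 - <<'E'
from h import *
np.set_printoptions(precision=4,suppress=True)
w=imaging.camera("wrist");s=sensors.observe();print(s["tool_pos"])
for e in finder.trace("burr","wrist")[:2]:
    P=cloud(w,e["mask"]);zt=np.percentile(P[:,2],95);T=P[np.abs(P[:,2]-zt)<.004]
    print(e["box"],e["confidence"],zt,(T.min(0)+T.max(0))/2,T.max(0)-T.min(0))
    A=np.arange(1.1,1.8,.04);L=[np.subtract(*np.percentile(T[:,:2]@[np.cos(a),np.sin(a)],[99,1])) for a in A];print(A[np.argmin(L)],min(L))
print(to((.490,.303,.019),-.14))
E
```

```text
[0.4873 0.2985 0.1188]
[489.3, 13.0, 509.6, 81.9] 0.81 0.015953003374191872 [0.5775 0.0634 0.0159] [0.0279 0.0091 0.0079]
1.6200000000000006 0.007220377823689769
[347.8, 0.0, 417.3, 29.8] 0.69 0.02528796212962828 [0.623  0.1699 0.024 ] [0.0133 0.0375 0.0055]
1.1 0.03192328818210277
(array([ 0.008, -0.049,  1.024]), np.float64(-0.14547075639564644), np.float64(-0.010941512791292851))
```

>>> apply_moves:
  plan:
    - [0.4, 0, -0.04, 0.35, 0]
    - [0.4, 0, -0.04, 0.7, 0]
    - [0.4, 0, -0.04, 0.96, 0]
    - [0.4, 0, -0.04, 0.96, 0]
    - [0.4, 0, -0.04, 0.96, 0]

```text
t: 5.1
tool_pos: [0.4905, 0.3026, 0.0277]
tool_rot: [3.133, -0.231, -0.0]
ft_force: [0.5, 1.0, 0.9]
grip_width: 0.7
grasp_force: 0.0
```

>>> apply_moves:
  plan:
    - [0.4, 0, 0, 0.08, 0]
    - [0.4, 0, 0, 0.08, 0]
    - [-1, 0, 0, 0.08, 0]
    - [-1, 0, 0, 0.08, 0]
    - [-1, 0, 0, 0.08, 0]
    - [-1, 0, 0, 0.08, 0]
    - [-1, 0, 0, 0.08, 0]
    - [-1, 0, 0, 0.08, 0]
  squeeze: 25

```text
t: 5.77
tool_pos: [0.4905, 0.3042, 0.0191]
tool_rot: [-3.133, 0.229, -0.001]
ft_force: [-0.4, -1.0, 4.2]
grip_width: 0.457
grasp_force: 25.0
```

>>> apply_moves:
  plan:
    - [-1, 0, 0, -0.15, 0]
    - [-1, 0, 0, -0.4, 0]
    - [-1, 0, 0, -0.7, 0]
    - [-1, 0, 0, -1, 0]
    - [-1, 0, 0, -1, 0]

```text
t: 6.18
tool_pos: [0.4938, 0.3059, 0.1251]
tool_rot: [-3.128, 0.229, -0.014]
ft_force: [2.2, 1.1, -0.4]
grip_width: 0.46
grasp_force: 25.0
```

>>> apply_moves:
  plan:
    - [-1, 0, 0.15, -0.3, 0]
    - [-1, 0.03, 0.45, -0.55, 0]
    - [-1, 0.09, 0.8, -0.8, 0]
    - [-1, 0.09, 1, -0.8, 0]

```text
t: 6.52
tool_pos: [0.487, 0.2025, 0.203]
tool_rot: [-3.132, 0.229, -0.011]
ft_force: [1.8, 0.1, -0.5]
grip_width: 0.458
grasp_force: 25.0
```

>>> apply_moves:
  plan:
    - [-1, 0.03, 0.33, -0.25, 0]
    - [-1, 0.06, 0.66, -0.5, 0]
    - [-1, 0.09, 1, -0.5, 0]

```text
t: 6.77
tool_pos: [0.4807, 0.1027, 0.253]
tool_rot: [-3.132, 0.228, -0.011]
ft_force: [2.4, -0.2, -0.0]
grip_width: 0.458
grasp_force: 25.0
```

>>> apply_moves:
  plan:
    - [-1, 0.03, 0.33, -0.1, 0]
    - [-1, 0.06, 0.66, -0.25, 0]
    - [-1, 0.09, 1, -0.4, 0]

```text
t: 7.02
tool_pos: [0.4721, 0.0021, 0.2877]
tool_rot: [-3.133, 0.229, 0.003]
ft_force: [1.0, -0.1, -0.7]
grip_width: 0.456
grasp_force: 25.0
```

>>> apply_moves:
  plan:
    - [-1, 0.03, 0.3, 0, 0.1]
    - [-1, 0.06, 0.6, 0, 0.2]
    - [-1, 0.09, 0.85, 0, 0.3]
    - [-1, 0.09, 1, 0, 0.43]
    - [-1, 0.09, 1, 0, 0.43]

```text
t: 7.43
tool_pos: [0.4668, -0.0996, 0.2874]
tool_rot: [3.088, -0.574, -0.002]
ft_force: [0.3, -0.3, -1.2]
grip_width: 0.452
grasp_force: 25.0
```

```bash
python3 - <<'E'
from h import *
np.set_printoptions(precision=4,suppress=True)
w=imaging.camera("wrist");s=sensors.observe();print(s["tool_pos"],s["grip_width"],s["grasp_force"])
save("w2.png",w["pixels"],1.5)
for th in("spindle_tip","barrel","hood_hinge","hood_grip"):
  for e in finder.place_of(th,"wrist")[:2]:
    u,v=np.round(e["centre"]).astype(int);print(th,e["centre"],e["confidence"],world(w,[e["centre"]],[w["depth"][v,u]]))
P=cloud(w,np.ones((384,512),bool));np.save("P.npy",P)
o=np.array([.564,-.184,.1505]);z=np.array([-.468,.177,.866])
for it in range(4):
  Q=P[np.linalg.norm(P-o,axis=1)<.075];h=(Q-o)@z
  D=Q[(np.abs(h+.003)<.004-.0005*it)];c=D.mean(0);z=np.linalg.svd(D-c)[2][2];z*=np.sign(z[2]);
  # edge circle: use extents
  x=np.array([-z[0]*z[2],-z[1]*z[2],1-z[2]**2]);x/=np.linalg.norm(x);y=np.cross(z,x)
  a=(D-c)@x;b=(D-c)@y
  o2=c+x*(np.percentile(a,1)+np.percentile(a,99))/2+y*(np.percentile(b,1)+np.percentile(b,99))/2+.003*z
  print(len(D),o2,z,"yaw",np.arctan2(x[1],x[0]),np.ptp(a),np.ptp(b));o=o2
# spindle points
q=P-o;h=q@z;rad=np.linalg.norm(q-h[:,None]*z,axis=1)
k=(h>.022)&(h<.06)&(rad<.02);S=P[k];print(k.sum());
if k.sum()>10:
  print("tipmost",S[np.argsort((S-o)@z)[-3:]],np.sort((S-o)@z)[-3:])
  for lo in(.022,.034,.045,.053):
    m=(h>lo)&(h<lo+.012)&(rad<.02)
    if m.any(): print(lo,m.sum(),np.mean(q[m]@x),np.mean(q[m]@y),np.ptp(q[m]@y))
E
```

```text
[ 0.467  -0.098   0.2874] 0.45383590522768624 24.964023381471634
spindle_tip [315.3, 91.3] 0.88 [[ 0.5329 -0.1739  0.2002]]
barrel [311.1, 60.8] 0.73 [[ 0.5582 -0.1845  0.1683]]
5866 [ 0.559  -0.1865  0.1504] [-0.4626  0.1765  0.8688] yaw -0.36455225178351547 0.10890139059360551 0.10122249398559846
7646 [ 0.5591 -0.1863  0.1512] [-0.4595  0.1738  0.871 ] yaw -0.3616776127722988 0.10501906429332045 0.10122759063810191
7680 [ 0.5591 -0.1863  0.1513] [-0.4604  0.1732  0.8707] yaw -0.3597652580764546 0.1028150528789247 0.10120944832791366
7198 [ 0.5591 -0.1864  0.1513] [-0.4604  0.1728  0.8707] yaw -0.35898038547943234 0.10269812109333248 0.10120994374552984
403
tipmost [[ 0.5324 -0.1757  0.2018]
 [ 0.5314 -0.1763  0.2014]
 [ 0.5296 -0.1768  0.2005]] [0.0581 0.0581 0.0581]
0.022 85 0.0028273791129137904 0.001764422884529387 0.012438192553459638
0.034 114 0.0024109707430192005 0.0019557681232244247 0.01230526064303819
0.045 199 0.0002540643875281501 0.001141872622472182 0.013038652636174318
0.053 84 -0.001253831758237058 0.0008131264338516145 0.008734156236065587
```

View pics/w2.png

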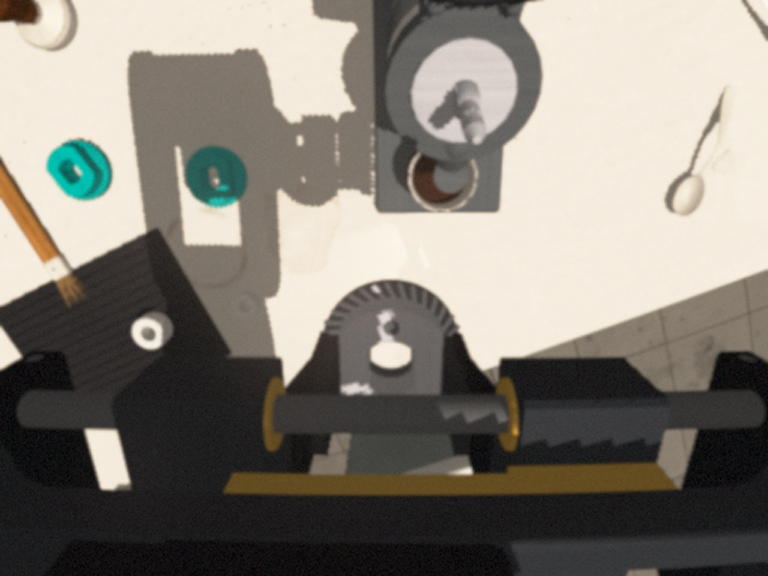

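The burr is held upright, with the bore at full-frame pixel (258,230). The spindle tip is at (316,91). The wrist camera bracket would come close to the open hood at the seat, so I'll check whether the tool can be flipped half a turn.

```bash
python3 - <<'E'
from h import *
s=sensors.observe();print(s["joints"],to((.5268,-.1732,.2875),-.362))
P=np.load("P.npy");o=np.array([.5595,-.1855,.1513]);hx=np.array([.936,-.352,0]);
q=P-o;k=(q[:,2]>.05)&(np.abs(q@[.352,.936,0])<.08)&(q@hx>0)&(q@hx<.25);Q=q[k];print(k.sum(),Q.min(0) if k.any() else 0,(Q@hx).min() if k.any() else 0)
E
```

```text
[-3.68178408e-01 -1.77351796e-01  1.80869983e+00  3.82679731e-04
  1.51094133e+00  1.56174717e+00] (array([0.827, 0.515, 0.006]), np.float64(-0.3591521420081006), np.float64(0.005695715983798699))
1 [ 0.0252639  -0.04253565  0.05058363] 0.03861956394441309
```

>>> apply_moves:
  plan:
    - [-1, 0, 0, 0, 0.25]
    - [-1, 0, 0, 0, 0.5]
    - [-1, 0, 0, 0, 0.75]
    - [-1, 0, 0, 0, 1]
    - [-1, 0, 0, 0, 1]

```text
t: 8.1
tool_pos: [0.4676, -0.0959, 0.2885]
tool_rot: [-2.853, 1.314, 0.0]
ft_force: [-0.4, 0.2, -1.3]
grip_width: 0.452
grasp_force: 25.0
```

```bash
python3 - <<'E'
from h import *
s=sensors.observe();print(s["joints"],s["tool_pos"],s["grip_width"])
E
```

```text
[-3.67756561e-01 -1.77675743e-01  1.80834910e+00  2.36286185e-04
  1.51094460e+00  2.06639200e+00] [ 0.46763326 -0.09585315  0.2884771 ] 0.45226286258768444
```

>>> apply_moves:
  plan:
    - [-1, 0, 0, 0, -0.25]
    - [-1, 0, 0, 0, -0.5]
    - [-1, 0, 0, 0, -0.75]
    - [-1, 0, 0, 0, -1]

```text
t: 8.43
tool_pos: [0.4676, -0.0961, 0.2885]
tool_rot: [-3.094, 0.545, 0.0]
ft_force: [0.2, 0.3, -2.2]
grip_width: 0.459
grasp_force: 25.0
```

>>> apply_moves:
  plan:
    - [-1, 0, 0, 0, -0.25]
    - [-1, 0, 0, 0, -0.5]
    - [-1, 0, 0, 0, -0.75]
    - [-1, 0, 0, 0, -1]

```text
t: 8.77
tool_pos: [0.4676, -0.0961, 0.2885]
tool_rot: [-3.132, -0.237, -0.0]
ft_force: [0.2, 0.2, -2.3]
grip_width: 0.456
grasp_force: 25.0
```

>>> apply_moves:
  plan:
    - [-1, 0, 0, 0, -0.25]
    - [-1, 0, 0, 0, -0.5]
    - [-1, 0, 0, 0, -0.75]
    - [-1, 0, 0, 0, -1]

```text
t: 9.1
tool_pos: [0.4676, -0.0961, 0.2885]
tool_rot: [-2.976, -1.005, -0.0]
ft_force: [-0.2, -0.5, -2.2]
grip_width: 0.454
grasp_force: 25.0
```

>>> apply_moves:
  plan:
    - [-1, 0, 0, 0, -0.25]
    - [-1, 0, 0, 0, -0.5]
    - [-1, 0, 0, 0, -0.75]
    - [-1, 0, 0, 0, -1]

```text
t: 9.43
tool_pos: [0.4676, -0.0961, 0.2885]
tool_rot: [-2.635, -1.71, -0.0]
ft_force: [0.1, 0.0, -0.8]
grip_width: 0.457
grasp_force: 25.0
```

>>> apply_moves:
  plan:
    - [-1, 0, 0, 0, -0.25]
    - [-1, 0, 0, 0, -0.5]
    - [-1, 0, 0, 0, -0.75]
    - [-1, 0, 0, 0, -1]

```text
t: 9.77
tool_pos: [0.4676, -0.0961, 0.2885]
tool_rot: [-2.13, -2.309, -0.0]
ft_force: [0.9, 0.4, -1.5]
grip_width: 0.46
grasp_force: 25.0
```

>>> apply_moves:
  plan:
    - [-1, 0, 0, 0, -0.25]
    - [-1, 0, 0, 0, -0.5]
    - [-1, 0, 0, 0, -0.75]
    - [-1, 0, 0, 0, -1]

```text
t: 10.1
tool_pos: [0.4676, -0.0961, 0.2885]
tool_rot: [1.493, 2.764, 0.0]
ft_force: [0.7, 0.2, -1.8]
grip_width: 0.456
grasp_force: 25.0
```

>>> apply_moves:
  plan:
    - [-1, 0, 0, 0, -0.25]
    - [-1, 0, 0, 0, -0.5]
    - [-1, 0, 0, 0, -0.75]
    - [-1, 0, 0, 0, -1]
    - [-1, 0, 0, 0, -1]

```text
t: 10.52
tool_pos: [0.4676, -0.0962, 0.2885]
tool_rot: [0.766, 3.047, 0.0]
ft_force: [-0.0, 0.9, -1.3]
grip_width: 0.454
grasp_force: 25.0
```

>>> apply_moves:
  plan:
    - [-1, 0, 0, 0, -0.2]
    - [-1, 0, 0, 0, -0.27]
    - [-1, 0, 0, 0, -0.27]
    - [-1, 0, 0, 0, -0.27]

```text
t: 10.85
tool_pos: [0.4675, -0.0965, 0.2885]
tool_rot: [-0.577, -3.088, -0.0]
ft_force: [0.6, 0.2, -1.4]
grip_width: 0.452
grasp_force: 25.0
```

```bash
python3 - <<'E'
from h import *
np.set_printoptions(precision=4,suppress=True)
w=imaging.camera("wrist");save("w3.png",w["pixels"],1.5)
s=sensors.observe();print(s["joints"],s["tool_pos"],to((.5268,-.1732,.2875),-.362))
R=Ro.from_rotvec(s["tool_rot"]).as_matrix();P=cloud(w,np.ones((384,512),bool));q=(P-s["tool_pos"])@R
k=(np.abs(q[:,0])<.045)&(np.abs(q[:,1])<.022)&(q[:,2]>-.03)&(q[:,2]<.03);Q=q[k]
for lo in np.arange(-.016,.02,.004):
  m=(Q[:,2]>lo)&(Q[:,2]<=lo+.004)
  if m.any(): print(round(lo,3),m.sum(),Q[m].min(0)[:2],Q[m].max(0)[:2])
E
```

```text
[-0.3692 -0.1776  1.8082  0.      1.511  -1.5709] [ 0.4675 -0.0966  0.2885] (array([-0.829, -0.5  ,  0.01 ]), np.float64(2.772456151095772), np.float64(-0.014273004988042182))
-0.016 81 [-0.0091 -0.0219] [0.0209 0.0217]
-0.012 2715 [-0.0115 -0.0218] [0.0255 0.0217]
-0.008 290 [-0.0122 -0.022 ] [0.0256 0.022 ]
-0.004 263 [-0.0122 -0.0219] [0.0255 0.0219]
0.0 310 [-0.0123 -0.0217] [0.0311 0.0217]
0.004 824 [-0.0124 -0.022 ] [0.031  0.0219]
0.008 198 [-0.013  -0.0217] [0.0303 0.0217]
0.012 88 [-0.012  -0.0206] [0.0304 0.0214]
```

View pics/w3.png

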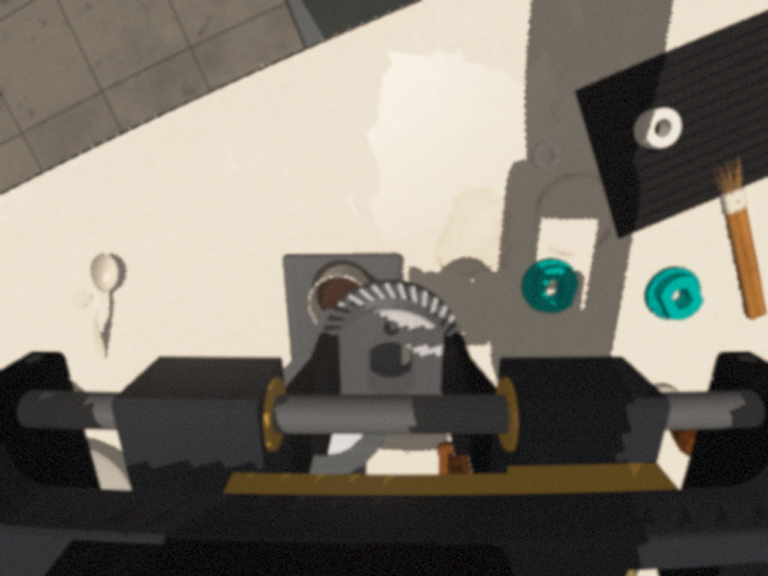

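The burr sits centred and square in the grip at full-frame pixel (260,235), and the camera now faces the robot side. Next I'll go above the tip.

>>> apply_moves:
  plan:
    - [-1, -0.25, -0.15, 0, 0]
    - [-1, -0.55, -0.33, 0, 0]
    - [-1, -0.83, -0.5, 0, -0.01]
    - [-1, -0.83, -0.5, 0.3, -0.01]
    - [-1, -0.83, -0.5, 0.6, -0.01]
    - [-1, -0.83, -0.5, 0.6, -0.01]
    - [-1, -0.83, -0.5, 0.6, -0.01]
  squeeze: 12

```text
t: 11.48
tool_pos: [0.5256, -0.1727, 0.2267]
tool_rot: [-0.567, -3.085, -0.002]
ft_force: [0.8, 0.2, -1.1]
grip_width: 0.46
grasp_force: 12.0
```

```bash
python3 - <<'E'
from h import *
np.set_printoptions(precision=4,suppress=True)
s=sensors.observe();print(s["tool_pos"],to((.5268,-.1732,.2275),-.362),s["ft_force"],s["grip_width"])
E
```

```text
[ 0.5256 -0.1727  0.2267] (array([-0.013, -0.   , -0.008]), np.float64(2.7778740959395942), np.float64(-0.0034371153003975863)) [ 0.8122  0.1783 -1.067 ] 0.46016478588148807
```

>>> apply_moves:
  plan:
    - [-1, -0.02, 0, 0.04, 0]
    - [-1, -0.02, 0, 0.08, 0]
    - [-1, -0.02, 0, 0.11, 0]
    - [-1, -0.02, 0, 0.14, 0]
    - [-1, -0.02, 0, 0.16, 0]
    - [-1, -0.02, 0, 0.18, 0]
    - [-1, -0.02, 0, 0.18, 0]

```text
t: 12.07
tool_pos: [0.5288, -0.1741, 0.2105]
tool_rot: [0.567, 3.09, -0.0]
ft_force: [0.3, 0.8, -1.3]
grip_width: 0.457
grasp_force: 12.0
```

```bash
cat >> h.py <<'E'
O=np.array([.5595,-.1855,.1513]);HX=np.array([.934,-.356,0]);BY=np.array([.356,.934,0]);BZ=np.array([-.467,.178,.866]);BX=np.array([.809,-.308,.5])
def stat(off=.0055):
    s=sensors.observe();p=s["tool_pos"]+[0,0,off]-O;print("t",s["t"],"tcp",s["tool_pos"],"pivot in barrel x,y,z mm",np.round(1e3*np.array([p@BX,p@BY,p@BZ]),1),"F",np.round(s["ft_force"],1),"w",round(s["grip_width"],3));return s
def held(w,s):
    "tilt of the held part's visible top plane seen by wrist camera; tool frame"
    R=Ro.from_rotvec(s["tool_rot"]).as_matrix();P=cloud(w,np.ones((384,512),bool));return (P-s["tool_pos"])@R
E
python3 - <<'E'
from h import *
np.set_printoptions(precision=4,suppress=True)
s=stat();w=imaging.camera("wrist");q=held(w,s)
k=(np.abs(q[:,0]-.005)<.03)&(np.abs(q[:,1])<.017)&(q[:,2]>-.035)&(q[:,2]<.015);Q=q[k]
for lo in np.arange(-.015,.03,.003):
  m=(Q[:,0]>lo)&(Q[:,0]<=lo+.003)
  if m.any(): print(round(lo,3),m.sum(),np.percentile(Q[m,2],[5,25,50,75]))
save("w4.png",w["pixels"][150:384,120:400],2.5)
E
```

```text
t 12.0667 tcp [ 0.5288 -0.1741  0.2105] pivot in barrel x,y,z mm [ 4.  -0.3 72.3] F [ 0.3  0.8 -1.3] w 0.457
-0.015 38 [-0.0049  0.0007  0.0066  0.0105]
-0.012 503 [-0.0105 -0.0074 -0.001   0.0067]
-0.009 260 [-0.0112 -0.0104 -0.0081  0.0075]
-0.006 204 [-0.011  -0.0105 -0.0098  0.0094]
-0.003 197 [-0.0111 -0.0105 -0.0098  0.0106]
-0.0 144 [-0.0112 -0.0107 -0.0103 -0.0097]
0.003 136 [-0.0113 -0.0107 -0.0103 -0.0097]
0.006 138 [-0.0112 -0.0106 -0.0102 -0.0098]
0.009 192 [-0.0111 -0.0106 -0.0102 -0.0097]
0.012 288 [-0.0112 -0.0106 -0.0102 -0.0097]
0.015 286 [-0.0112 -0.0106 -0.0102 -0.0098]
0.018 387 [-0.0112 -0.0105 -0.0098 -0.0083]
0.021 490 [-0.0108 -0.0098 -0.0067  0.0033]
0.024 485 [-0.0097 -0.0035  0.0044  0.0057]
0.027 283 [0.0044 0.0054 0.0063 0.01  ]
```

View pics/w4.png

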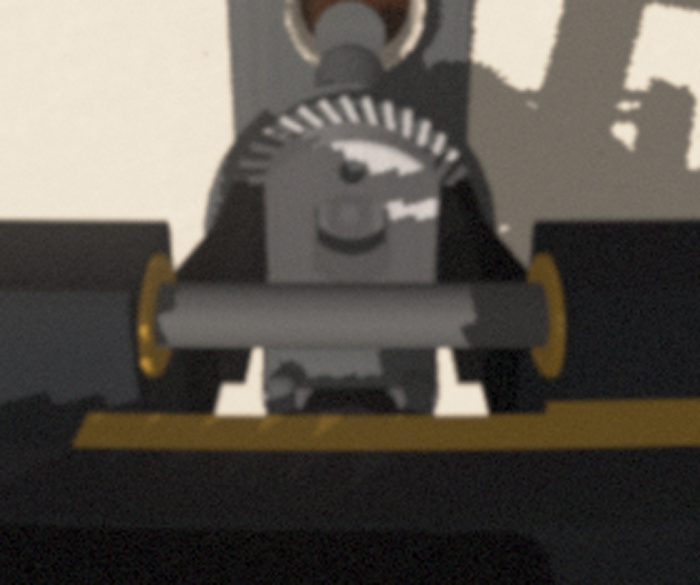

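The spindle tip shows inside the bore, at crop pixel (347,212) and laterally centred. I'll continue along the axis so the burr pivots.

>>> apply_moves:
  plan:
    - [-1, -0.0, 0, 0.03, 0]
    - [-1, -0.01, 0, 0.06, 0]
    - [-1, -0.015, 0, 0.09, 0]
    - [-1, -0.025, 0, 0.11, 0]
    - [-1, -0.035, 0, 0.14, 0]
    - [-1, -0.05, 0, 0.17, 0]
    - [-1, -0.05, 0, 0.17, 0]

```text
t: 12.7
tool_pos: [0.5338, -0.1761, 0.1927]
tool_rot: [0.567, 3.09, -0.0]
ft_force: [4.8, -3.0, -1.9]
grip_width: 0.457
grasp_force: 12.0
```

```bash
cat >> h.py <<'E'
def tilt():
    s=stat();w=imaging.camera("wrist");q=held(w,s)
    Q=q[(q[:,0]>-.004)&(q[:,0]<.03)&(np.abs(q[:,1])<.017)&(q[:,2]>-.03)&(q[:,2]<.03)]
    rng=np.random.default_rng(0);b=0
    for _ in range(1500):
        t=Q[rng.choice(len(Q),3,False)];n=np.cross(t[1]-t[0],t[2]-t[0]);L=np.linalg.norm(n)
        if L<1e-5: continue
        n/=L;n*=-np.sign(n[2])
        if n[2]>-.7: continue
        k=np.abs((Q-t[0])@n)<.0012
        if k.sum()>b: b=k.sum();best=(n,t[0])
    n,t0=best;print("top plane n",n.round(3),"tilt x deg",np.degrees(np.arctan2(n[0],-n[2])).round(1),"tilt y",np.degrees(np.arctan2(n[1],-n[2])).round(1),b,"z on tool axis",round(t0[2]+(n[0]*t0[0]+n[1]*t0[1])/n[2],4))
    return w,s,q
E
python3 -c "
from h import *
tilt()"
```

```text
t 12.7 tcp [ 0.53381994 -0.17610487  0.19270268] pivot in barrel x,y,z mm [-0.2 -0.4 54.3] F [ 4.8 -3.  -1.9] w 0.457
top plane n [ 0.15   0.012 -0.989] tilt x deg 8.6 tilt y 0.7 1795 z on tool axis -0.0103
```

>>> apply_moves:
  plan:
    - [-1, -0.01, 0, 0.03, 0]
    - [-1, -0.025, 0, 0.06, 0]
    - [-1, -0.04, 0, 0.085, 0]
    - [-1, -0.055, 0, 0.11, 0]
    - [-1, -0.07, 0, 0.135, 0]
    - [-1, -0.08, 0, 0.16, 0]
    - [-1, -0.08, 0, 0.16, 0]

```text
t: 13.33
tool_pos: [0.541, -0.1787, 0.1768]
tool_rot: [-0.567, -3.09, -0.0]
ft_force: [2.7, -1.6, 0.8]
grip_width: 0.46
grasp_force: 12.0
```

```bash
python3 -c "
from h import *
tilt()"
```

```text
t 13.3333 tcp [ 0.5409548  -0.17872714  0.1768112 ] pivot in barrel x,y,z mm [-1.6 -0.3 36.7] F [ 2.7 -1.6  0.8] w 0.46
top plane n [ 0.334  0.007 -0.942] tilt x deg 19.5 tilt y 0.4 1852 z on tool axis -0.0112
```

>>> apply_moves:
  plan:
    - [-1, -0.01, 0, 0.02, 0]
    - [-1, -0.02, 0, 0.035, 0]
    - [-1, -0.035, 0, 0.05, 0]
    - [-1, -0.045, 0, 0.06, 0]
    - [-1, -0.055, 0, 0.073, 0]
    - [-1, -0.055, 0, 0.073, 0]

```text
t: 13.88
tool_pos: [0.5457, -0.1805, 0.1693]
tool_rot: [-0.566, -3.089, -0.001]
ft_force: [1.2, -1.0, -1.2]
grip_width: 0.457
grasp_force: 12.0
```

```bash
python3 -c "
from h import *
tilt()"
```

```text
t 13.8833 tcp [ 0.54574116 -0.18047578  0.16930262] pivot in barrel x,y,z mm [-0.9 -0.2 27.7] F [ 1.2 -1.  -1.2] w 0.457
top plane n [ 0.354  0.005 -0.935] tilt x deg 20.8 tilt y 0.3 1852 z on tool axis -0.0114
```

>>> apply_moves:
  plan:
    - [-1, -0.01, 0, 0.02, 0]
    - [-1, -0.02, 0, 0.035, 0]
    - [-1, -0.03, 0, 0.05, 0]
    - [-1, -0.04, 0, 0.06, 0]
    - [-1, -0.045, 0, 0.072, 0]
    - [-1, -0.045, 0, 0.072, 0]

```text
t: 14.43
tool_pos: [0.5497, -0.1819, 0.1627]
tool_rot: [-0.566, -3.088, -0.001]
ft_force: [-3.2, 1.5, 1.3]
grip_width: 0.46
grasp_force: 12.2
```

```bash
python3 -c "
from h import *
tilt()"
```

```text
t 14.4333 tcp [ 0.5496842  -0.18193485  0.16266556] pivot in barrel x,y,z mm [-0.6 -0.2 19.8] F [-3.2  1.5  1.3] w 0.46
top plane n [ 0.435  0.005 -0.9  ] tilt x deg 25.8 tilt y 0.3 1903 z on tool axis -0.0119
```

>>> apply_moves:
  plan:
    - [-1, -0.008, 0, 0.015, 0]
    - [-1, -0.015, 0, 0.03, 0]
    - [-1, -0.02, 0, 0.04, 0]
    - [-1, -0.02, 0, 0.04, 0]
    - [-1, -0.02, 0, 0.04, 0]

```text
t: 14.9
tool_pos: [0.5508, -0.1825, 0.1609]
tool_rot: [-0.566, -3.087, -0.001]
ft_force: [-13.0, 4.9, 14.5]
grip_width: 0.461
grasp_force: 18.2
```

```bash
python3 -c "
from h import *
tilt()"
```

```text
t 14.9 tcp [ 0.55081599 -0.18245301  0.16085215] pivot in barrel x,y,z mm [-0.4 -0.2 17.6] F [-13.    4.9  14.5] w 0.461
top plane n [ 0.502  0.009 -0.865] tilt x deg 30.1 tilt y 0.6 1986 z on tool axis -0.0127
```

>>> apply_moves:
  plan:
    - [-1, 0.01, 0, -0.02, 0]
    - [0.4, 0.01, 0, -0.02, 0]
    - [0.4, 0.01, 0, -0.02, 0]
    - [0.4, 0.01, 0, -0.02, 0]
    - [0.4, 0.01, 0, -0.02, 0]
    - [0.4, 0.05, 0, -0.25, 0]
    - [0.4, 0.1, 0, -0.5, 0]
    - [0.4, 0.2, 0, -0.8, 0]

```text
t: 15.62
tool_pos: [0.533, -0.1757, 0.2378]
tool_rot: [-0.566, -3.087, -0.002]
ft_force: [0.3, -0.2, 0.3]
grip_width: 0.697
grasp_force: 0.0
```

>>> apply_moves:
  plan:
    - [0.4, 0.3, 0, -0.3, 0]
    - [0.4, 0.6, 0, -0.6, 0]
    - [0.4, 0.9, 0, -0.6, 0]
    - [0.4, 0.9, 0, -0.6, 0]

```text
t: 15.95
tool_pos: [0.4473, -0.1429, 0.3013]
tool_rot: [0.566, 3.087, -0.002]
ft_force: [2.1, -0.4, 0.1]
grip_width: 0.7
grasp_force: 0.0
```

```bash
python3 - <<'E'
from h import *
np.set_printoptions(precision=4,suppress=True)
s=stat()
for n in("top","side"):
  c=imaging.camera(n);P=cloud(c,np.ones((384,512),bool))-O;a=np.c_[P@BX,P@BY,P@BZ]
  r_=np.hypot(a[:,0],a[:,1])
  k=(r_<.024)&(r_>.009)&(a[:,2]>.015)&(a[:,2]<.035);K=a[k];print(n,"hub top",k.sum(),np.percentile(K[:,2],[10,50,90]) if k.any() else 0)
  if k.sum()>20:
    A=np.c_[K[:,:2],np.ones(len(K))];K2=K[np.abs(K[:,2]-np.median(K[:,2]))<.004];print(np.linalg.lstsq(np.c_[K2[:,:2],np.ones(len(K2))],K2[:,2],rcond=None)[0])
  k=(r_<.06)&(np.abs(a[:,2]+.003)<.004)&(r_>.034);print(" deck z",np.median(a[k,2]))
  if n=="side": save("s2.png",c["pixels"][80:220,220:340],4)
print(to((.4620,.1835,.25),None))
E
```

```text
t 15.95 tcp [ 0.4473 -0.1429  0.3013] pivot in barrel x,y,z mm [-26.1  -0.1 194.6] F [ 2.1 -0.4  0.1] w 0.7
top hub top 242 [0.0208 0.0249 0.027 ]
[-0.0009  0.0015  0.0251]
 deck z -0.003153050327553593
side hub top 138 [0.0191 0.0231 0.0252]
[ 0.001  -0.0108  0.0234]
 deck z -0.00433969598611796
(array([1.046, 3.106, 0.492]), np.float64(2.7787340814125163), None)
```

View pics/s2.png

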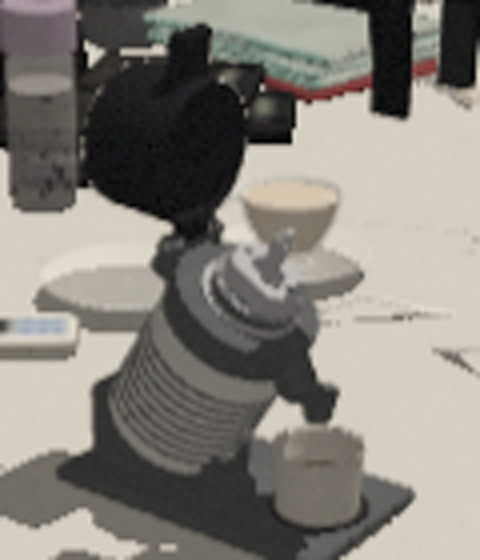

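Side crop: the burr lies flush on its seat, and depth gives its hub top at 25.1 mm above the seat origin. I'll fetch the collar next.

>>> apply_moves:
  plan:
    - [0.4, 0.1, 0.3, 0, 0]
    - [0.4, 0.2, 0.6, 0.04, 0]
    - [0.4, 0.26, 0.78, 0.12, 0]

```text
t: 16.3
tool_pos: [0.454, -0.0603, 0.2869]
tool_rot: [0.567, 3.089, 0.002]
ft_force: [0.0, 0.2, 0.4]
grip_width: 0.697
grasp_force: 0.0
```

>>> apply_moves:
  plan:
    - [0.4, 0.12, 0.37, 0.04, 0]
    - [0.4, 0.24, 0.72, 0.08, 0]
    - [0.4, 0.26, 0.78, 0.12, 0]

```text
t: 16.55
tool_pos: [0.4566, 0.0248, 0.2736]
tool_rot: [-0.561, -3.089, -0.004]
ft_force: [0.5, -0.4, 1.2]
grip_width: 0.699
grasp_force: 0.0
```

>>> apply_moves:
  plan:
    - [0.4, 0.12, 0.37, 0.04, 0]
    - [0.4, 0.24, 0.72, 0.08, 0]
    - [0.4, 0.26, 0.78, 0.12, 0]

```text
t: 16.8
tool_pos: [0.4599, 0.1066, 0.2617]
tool_rot: [-0.562, -3.089, -0.003]
ft_force: [0.3, 0.2, -0.1]
grip_width: 0.698
grasp_force: 0.0
```

>>> apply_moves:
  plan:
    - [0.4, 0.12, 0.37, 0.04, 0]
    - [0.4, 0.24, 0.65, 0.08, 0]
    - [0.4, 0.26, 0.78, 0.12, 0]
    - [0.4, 0.26, 0.78, 0.12, 0]
    - [0.4, 0.26, 0.78, 0.12, 0]

```text
t: 17.22
tool_pos: [0.4631, 0.1842, 0.2498]
tool_rot: [-0.564, -3.089, 0.003]
ft_force: [-0.9, -0.1, 0.5]
grip_width: 0.698
grasp_force: 0.0
```

```bash
python3 - <<'E'
from h import *
np.set_printoptions(precision=4,suppress=True)
w=imaging.camera("wrist");s=sensors.observe();print(s["joints"],s["tool_pos"])
for e in finder.trace("collar","wrist")[:4]:
    P=cloud(w,e["mask"]);zt=np.percentile(P[:,2],95);T=P[np.abs(P[:,2]-zt)<.004]
    print(e["box"],e["confidence"],zt,(T.min(0)+T.max(0))/2,T.max(0)-T.min(0))
print(to((.4625,.183,.012),None))
E
```

```text
[ 0.2198 -0.1037  1.8131 -0.0009  1.4337 -0.9883] [0.4632 0.1837 0.2503]
[177.1, 166.4, 198.8, 190.2] 0.91 0.016774750891841377 [0.4497 0.0745 0.0155] [0.0278 0.0277 0.0052]
[249.2, 43.3, 272.0, 65.7] 0.84 0.01694089772134816 [0.3322 0.2314 0.0158] [0.0272 0.0279 0.0048]
[248.9, 146.8, 272.6, 176.7] 0.67 0.02663526914519849 [0.462  0.1836 0.0253] [0.0351 0.0349 0.0049]
(array([ 0.006, -0.004,  2.387]), np.float64(2.778065820927326), None)
```

>>> apply_moves:
  plan:
    - [0.4, 0.01, 0, 0.35, 0]
    - [0.4, 0.01, 0, 0.7, 0]
    - [0.4, 0.01, 0, 1, 0]

```text
t: 17.57
tool_pos: [0.4624, 0.1835, 0.1501]
tool_rot: [0.569, 3.088, 0.0]
ft_force: [-0.0, -0.2, -1.0]
grip_width: 0.7
grasp_force: 0.0
```

>>> apply_moves:
  plan:
    - [0.4, 0, 0, 0.35, 0]
    - [0.4, 0, 0, 0.7, 0]
    - [0.4, 0, 0, 1, 0]
    - [0.4, 0, 0, 1, 0]
    - [0.4, 0, 0, 1, 0]

```text
t: 17.98
tool_pos: [0.4609, 0.1835, 0.0501]
tool_rot: [-0.569, -3.086, 0.003]
ft_force: [0.9, -0.3, 1.6]
grip_width: 0.7
grasp_force: 0.0
```

```bash
python3 -c "
from h import *
s=sensors.observe();print(s['tool_pos'],to((.462,.1836,.012)))"
```

```text
[0.46088781 0.18351662 0.05011764] (array([-0.011,  0.006,  0.381]), np.float64(2.777212819364611), None)
```

>>> apply_moves:
  plan:
    - [0.4, -0.01, 0, 0.2, 0]
    - [0.4, -0.01, 0, 0.38, 0]
    - [0.4, -0.01, 0, 0.38, 0]
    - [-1, -0.01, 0, 0.38, 0]
    - [-1, -0.01, 0, 0.38, 0]
    - [-1, -0.01, 0, 0.38, 0]
    - [-1, -0.01, 0, 0.38, 0]
    - [-1, -0.01, 0, 0.38, 0]
  squeeze: 15

```text
t: 18.65
tool_pos: [0.4637, 0.1848, 0.0142]
tool_rot: [0.566, 3.088, 0.001]
ft_force: [0.9, 1.3, 2.6]
grip_width: 0.411
grasp_force: 11.3
```

>>> apply_moves:
  plan:
    - [-1, -0.01, 0, 0, 0]
    - [-1, -0.01, 0, 0, 0]
    - [-1, -0.01, 0, -0.15, 0]
    - [-1, -0.01, 0, -0.4, 0]
    - [-1, -0.01, 0, -0.7, 0]
    - [-1, -0.01, 0, -1, 0]
    - [-1, -0.01, 0, -1, 0]

```text
t: 19.23
tool_pos: [0.4679, 0.1854, 0.1196]
tool_rot: [0.565, 3.081, 0.006]
ft_force: [1.6, -0.2, -0.3]
grip_width: 0.405
grasp_force: 15.0
```

```bash
python3 - <<'E'
from h import *
np.set_printoptions(precision=4,suppress=True)
w,s,q=tilt()
k=(np.abs(q[:,0])<.03)&(np.abs(q[:,1])<.014)&(q[:,2]>-.02)&(q[:,2]<.02);Q=q[k];print(Q[Q[:,2]<.004].max(0))
print(to((.525,-.173,.2275),-.362))
E
```

```text
t 19.2333 tcp [0.4679 0.1854 0.1196] pivot in barrel x,y,z mm [-201.4  313.8   86.1] F [ 1.6 -0.2 -0.3] w 0.405
top plane n [ 0.033 -0.005 -0.999] tilt x deg 1.9 tilt y -0.3 1276 z on tool axis -0.0116
[0.0199 0.014  0.0039]
(array([-1.822, -3.136, -1.107]), np.float64(2.7789814535197355), np.float64(-0.0012224001401150986))
```

>>> apply_moves:
  plan:
    - [-1, -0.1, -0.2, -0.3, 0]
    - [-1, -0.25, -0.45, -0.6, 0]
    - [-1, -0.45, -0.79, -0.6, 0]

```text
t: 19.53
tool_pos: [0.4802, 0.0953, 0.1776]
tool_rot: [0.56, 3.084, 0.004]
ft_force: [2.3, -0.2, 0.5]
grip_width: 0.405
grasp_force: 15.0
```

>>> apply_moves:
  plan:
    - [-1, -0.15, -0.26, -0.3, 0]
    - [-1, -0.3, -0.53, -0.6, 0]
    - [-1, -0.45, -0.79, -0.6, 0]

```text
t: 19.78
tool_pos: [0.494, 0.0031, 0.2375]
tool_rot: [0.565, 3.084, 0.001]
ft_force: [1.5, 0.1, -0.3]
grip_width: 0.407
grasp_force: 15.0
```

>>> apply_moves:
  plan:
    - [-1, -0.15, -0.26, -0.3, 0]
    - [-1, -0.3, -0.53, -0.5, 0]
    - [-1, -0.45, -0.79, -0.5, 0]

```text
t: 20.03
tool_pos: [0.5075, -0.0873, 0.2867]
tool_rot: [0.566, 3.085, -0.001]
ft_force: [2.3, -0.2, -0.5]
grip_width: 0.408
grasp_force: 15.0
```

>>> apply_moves:
  plan:
    - [-1, -0.12, -0.25, 0, 0]
    - [-1, -0.25, -0.5, 0, 0]
    - [-1, -0.35, -0.7, 0, 0]
    - [-1, -0.4, -0.79, 0, 0]
    - [-1, -0.4, -0.79, 0, 0]

```text
t: 20.45
tool_pos: [0.5147, -0.1749, 0.2813]
tool_rot: [-0.571, -3.087, -0.001]
ft_force: [1.1, 0.4, -0.8]
grip_width: 0.404
grasp_force: 15.0
```

```bash
python3 -c "
from h import *
stat(.0058);print(to((.5305,-.1746,.222),-.362))"
```

```text
t 20.45 tcp [ 0.51471567 -0.17490403  0.28129872] pivot in barrel x,y,z mm [ 28.4  -6.  140.4] F [ 1.1  0.4 -0.8] w 0.404
(array([-0.148,  0.059,  0.593]), np.float64(2.7760624747808453), np.float64(-0.007060357617895363))
```

>>> apply_moves:
  plan:
    - [-1, -0.08, 0.03, 0.1, 0]
    - [-1, -0.15, 0.06, 0.3, 0]
    - [-1, -0.15, 0.06, 0.5, 0]
    - [-1, -0.15, 0.06, 0.59, 0]
    - [-1, -0.15, 0.06, 0.59, 0]

```text
t: 20.87
tool_pos: [0.5299, -0.1705, 0.2201]
tool_rot: [-0.563, -3.084, -0.003]
ft_force: [-0.8, -0.6, -0.7]
grip_width: 0.408
grasp_force: 15.0
```

```bash
python3 - <<'E'
from h import *
np.set_printoptions(precision=4,suppress=True)
w,s,q=tilt();print(to((.5305,-.1746,.222),-.362))
k=(np.abs(q[:,0])<.03)&(np.abs(q[:,1])<.005)&(q[:,2]>-.02)&(q[:,2]<.02);Q=q[k];print(np.percentile(Q[Q[:,2]<.004],99,axis=0))
T=q[(np.abs(q[:,1])<.016)&(np.abs(q[:,2]+.011)<.003)&(np.abs(q[:,0])<.03)]
c,rr=cv2.minEnclosingCircle(T[:,:2].astype(np.float32));print(c,rr)
E
```

```text
t 20.8667 tcp [ 0.5299 -0.1705  0.2201] pivot in barrel x,y,z mm [ 8.6  3.4 80.9] F [-0.8 -0.6 -0.7] w 0.408
top plane n [-0.006 -0.006 -1.   ] tilt x deg -0.3 tilt y -0.3 1278 z on tool axis -0.0111
(array([-0.01 , -0.032,  0.002]), np.float64(2.780266247300605), np.float64(0.0013471874216239854))
[0.0197 0.0049 0.0038]
(0.0011100529227405787, -1.6435251382063143e-05) 0.0183723121881485
```

>>> apply_moves:
  plan:
    - [-1, 0, 0, 0, 0]
    - [-1, 0, 0, 0, 0]
    - [-1, 0, 0, 0, 0]

```text
t: 21.17
tool_pos: [0.5322, -0.1731, 0.2256]
tool_rot: [0.566, 3.088, -0.001]
ft_force: [-0.2, -0.9, -0.3]
grip_width: 0.405
grasp_force: 15.0
```

```bash
python3 -c "
from h import *
stat(.0058);print(to((.5305,-.1746,.222),-.362))"
```

```text
t 21.1667 tcp [ 0.53216087 -0.17312106  0.22556951] pivot in barrel x,y,z mm [14.1  1.8 84.3] F [-0.2 -0.9 -0.3] w 0.405
(array([ 0.01 , -0.02 ,  0.036]), np.float64(2.779007436166304), np.float64(-0.0011704348469780967))
```

>>> apply_moves:
  plan:
    - [-1, 0.01, -0.02, 0.03, 0]
    - [-1, 0.01, -0.02, 0.06, 0]
    - [-1, 0.01, -0.02, 0.1, 0]
    - [-1, 0.01, -0.02, 0.13, 0]
    - [-1, 0.01, -0.02, 0.16, 0]
    - [-1, 0.01, -0.02, 0.185, 0]
    - [-1, 0.01, -0.02, 0.185, 0]
    - [-1, 0.01, -0.02, 0.185, 0]

```text
t: 21.83
tool_pos: [0.5304, -0.1749, 0.206]
tool_rot: [0.567, 3.088, -0.001]
ft_force: [2.0, -0.3, 0.9]
grip_width: 0.405
grasp_force: 15.0
```

```bash
python3 -c "
from h import *
w,s,q=tilt();save('w5.png',w['pixels'][150:384,120:400],2.5)"
```

```text
t 21.8333 tcp [ 0.53044354 -0.17486698  0.2059905 ] pivot in barrel x,y,z mm [ 3.3 -0.4 67.6] F [ 2.  -0.3  0.9] w 0.405
top plane n [ 0.056 -0.004 -0.998] tilt x deg 3.2 tilt y -0.2 1320 z on tool axis -0.0112
```

View pics/w5.png

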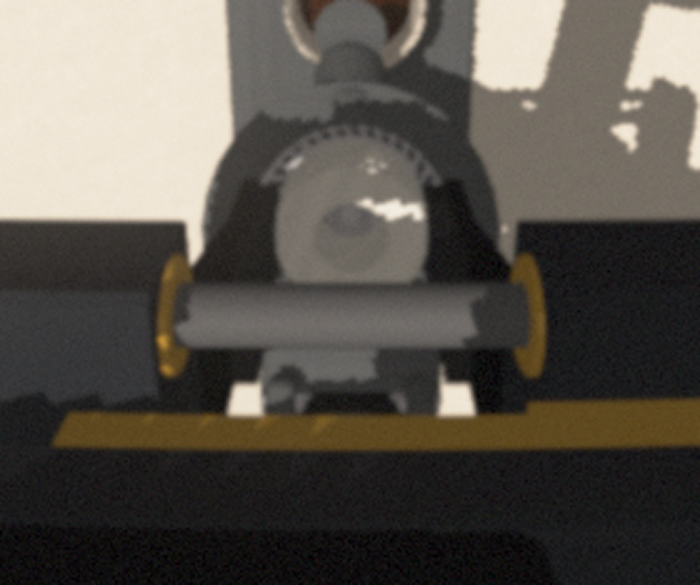

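The tip shows inside the collar's bore at crop pixel (348,218), and the collar has begun to tilt. I'll continue down the axis.

>>> apply_moves:
  plan:
    - [-1, -0.0, 0, 0.02, 0]
    - [-1, -0.01, 0, 0.045, 0]
    - [-1, -0.02, 0, 0.07, 0]
    - [-1, -0.035, 0, 0.095, 0]
    - [-1, -0.045, 0, 0.12, 0]
    - [-1, -0.045, 0, 0.12, 0]

```text
t: 22.38
tool_pos: [0.5342, -0.1763, 0.1928]
tool_rot: [0.567, 3.09, -0.0]
ft_force: [4.5, -3.6, 1.0]
grip_width: 0.408
grasp_force: 15.0
```

```bash
python3 -c "
from h import *
tilt()"
```

```text
t 22.3833 tcp [ 0.53424336 -0.17632943  0.19280451] pivot in barrel x,y,z mm [ 0.2 -0.4 54.1] F [ 4.5 -3.6  1. ] w 0.408
top plane n [ 0.267 -0.008 -0.964] tilt x deg 15.5 tilt y -0.5 1432 z on tool axis -0.0119
```

>>> apply_moves:
  plan:
    - [-1, -0.015, 0, 0.02, 0]
    - [-1, -0.03, 0, 0.04, 0]
    - [-1, -0.045, 0, 0.06, 0]
    - [-1, -0.055, 0, 0.08, 0]
    - [-1, -0.067, 0, 0.1, 0]
    - [-1, -0.067, 0, 0.1, 0]

```text
t: 22.93
tool_pos: [0.5395, -0.1783, 0.1825]
tool_rot: [-0.566, -3.088, -0.0]
ft_force: [-1.1, -1.7, -0.5]
grip_width: 0.405
grasp_force: 15.0
```

```bash
python3 -c "
from h import *
tilt()"
```

```text
t 22.9333 tcp [ 0.53946394 -0.17832306  0.18248027] pivot in barrel x,y,z mm [-0.1 -0.4 42.4] F [-1.1 -1.7 -0.5] w 0.405
top plane n [ 0.331  0.001 -0.944] tilt x deg 19.3 tilt y 0.1 1524 z on tool axis -0.0126
```

>>> apply_moves:
  plan:
    - [-1, -0.008, 0, 0.015, 0]
    - [-1, -0.015, 0, 0.025, 0]
    - [-1, -0.02, 0, 0.035, 0]
    - [-1, -0.025, 0, 0.045, 0]
    - [-1, -0.025, 0, 0.045, 0]

```text
t: 23.4
tool_pos: [0.5408, -0.1784, 0.1782]
tool_rot: [-0.566, -3.085, -0.002]
ft_force: [-6.6, 1.3, 4.3]
grip_width: 0.404
grasp_force: 15.0
```

```bash
python3 -c "
from h import *
tilt()"
```

```text
t 23.4 tcp [ 0.54077164 -0.17839227  0.17817156] pivot in barrel x,y,z mm [-1.2 -0.  38. ] F [-6.6  1.3  4.3] w 0.404
top plane n [ 0.482  0.004 -0.876] tilt x deg 28.8 tilt y 0.3 1659 z on tool axis -0.0139
```

>>> apply_moves:
  plan:
    - [-1, -0.008, 0, 0.012, 0]
    - [-1, -0.015, 0, 0.022, 0]
    - [-1, -0.02, 0, 0.03, 0]
    - [-1, -0.02, 0, 0.03, 0]
    - [-1, -0.02, 0, 0.03, 0]

```text
t: 23.87
tool_pos: [0.5422, -0.179, 0.1766]
tool_rot: [-0.565, -3.085, -0.002]
ft_force: [-13.0, 3.6, 11.9]
grip_width: 0.407
grasp_force: 15.0
```

```bash
python3 - <<'E'
from h import *
w,s,q=tilt()
P=s["tool_pos"]+q@Ro.from_rotvec(s["tool_rot"]).as_matrix().T-O;a=np.c_[P@BX,P@BY,P@BZ];r_=np.hypot(a[:,0],a[:,1])
k=(r_<.017)&(r_>.0095)&(a[:,2]>.035)&(a[:,2]<.06);print(k.sum(),np.percentile(a[k,2],[10,50,90]))
E
```

```text
t 23.8667 tcp [ 0.54224984 -0.17897693  0.17663803] pivot in barrel x,y,z mm [-0.5 -0.  35.9] F [-13.    3.6  11.9] w 0.407
top plane n [ 0.514 -0.01  -0.858] tilt x deg 30.9 tilt y -0.7 1911 z on tool axis -0.016
1530 [0.04390496 0.04488536 0.04572781]
```

The collar is flush: tilt about 30°, and its top is 45 mm above the seat. I'll release it and retreat.

>>> apply_moves:
  plan:
    - [-1, 0.01, 0, -0.02, 0]
    - [0.3, 0.01, 0, -0.02, 0]
    - [0.3, 0.01, 0, -0.02, 0]
    - [0.3, 0.01, 0, -0.02, 0]
    - [0.3, 0.01, 0, -0.02, 0]
    - [0.3, 0.05, 0, -0.25, 0]
    - [0.3, 0.1, 0, -0.5, 0]
    - [0.3, 0.2, 0, -0.8, 0]

```text
t: 24.58
tool_pos: [0.5251, -0.1726, 0.2549]
tool_rot: [-0.566, -3.087, -0.002]
ft_force: [0.7, 0.1, 0.5]
grip_width: 0.649
grasp_force: 0.0
```

>>> apply_moves:
  plan:
    - [0.3, 0.3, 0, -0.3, 0]
    - [0.3, 0.6, 0, -0.6, 0]
    - [0.3, 0.9, 0, -0.9, 0]
    - [0.3, 0.9, 0, -0.9, 0]
    - [0.3, 0.9, 0, -0.9, 0]

```text
t: 25.0
tool_pos: [0.442, -0.1412, 0.3492]
tool_rot: [0.566, 3.084, -0.003]
ft_force: [0.2, -0.1, -0.7]
grip_width: 0.651
grasp_force: 0.0
```

```bash
python3 - <<'E'
from h import *
np.set_printoptions(precision=4,suppress=True)
s=stat();print(s["joints"])
for n in("top","side"):
  c=imaging.camera(n);P=cloud(c,np.ones((384,512),bool))-O;a=np.c_[P@BX,P@BY,P@BZ];r_=np.hypot(a[:,0],a[:,1])
  for lo,hi,zl,zh in((.0085,.0165,.03,.055),(.0185,.022,.018,.035)):
    k=(r_<hi)&(r_>lo)&(a[:,2]>zl)&(a[:,2]<zh);K=a[k]
    if k.sum()>10:
      K=K[np.abs(K[:,2]-np.median(K[:,2]))<.003];print(n,len(K),"z",np.median(K[:,2]),"plane",np.linalg.lstsq(np.c_[K[:,:2],np.ones(len(K))],K[:,2],rcond=None)[0])
  # hood: points around hinge
  H=O+.056*BX+.003*BZ
  for e in finder.place_of("hood_grip",n)[:1]:
    u,v=np.round(e["centre"]).astype(int);g=world(c,[e["centre"]],[c["depth"][v,u]])[0];d=g-H;print("grip",e["confidence"],g,"x,y,z rel hinge",d@BX,d@BY,d@BZ,"theta",np.pi-.0965-np.arctan2(d@BZ,d@BX))
  q=P+O-H;b=np.c_[q@BX,q@BY,q@BZ];k=(np.abs(b[:,1])<.05)&(b[:,2]>.02)&(b[:,0]>-.0)&(b[:,0]<.16)&(b[:,2]<.2)&(P[:,2]+O[2]>.19)
  K=(P+O)[k];print("hood pts",k.sum(),K.min(0),K.max(0))
  L=K[K[:,2]>np.percentile(K[:,2],97)];print("top part",L.mean(0),L.min(0),L.max(0))
E
```

```text
t 25.0 tcp [ 0.442  -0.1412  0.3492] pivot in barrel x,y,z mm [ -7.   -0.4 238.9] F [ 0.2 -0.1 -0.7] w 0.651
[-0.4795 -0.2327  1.7439  0.0001  1.6235 -1.6875]
top 59 z 0.045861449712395023 plane [-0.029   0.0386  0.0461]
top 38 z 0.025479864343076454 plane [-0.0541  0.0145  0.0258]
grip 0.49 [ 0.4873 -0.1103  0.4421] x,y,z rel hinge 0.007884012902188792 0.044562892341747005 0.2958816109374725 theta 1.5009358593670685
hood pts 1530 [ 0.5754 -0.2581  0.2   ] [ 0.6671 -0.1526  0.3192]
top part [ 0.6028 -0.2019  0.3172] [ 0.5939 -0.2148  0.3159] [ 0.6117 -0.187   0.3192]
side 43 z 0.04457978429613327 plane [-0.0042 -0.0029  0.0444]
side 26 z 0.02397786841620274 plane [-0.0243 -0.0222  0.0242]
grip 0.75 [ 0.6017 -0.1977  0.306 ] x,y,z rel hinge 0.0592769516658129 0.0035942730222554057 0.10907562053526096 theta 1.9720954670095345
hood pts 1105 [ 0.5785 -0.2613  0.2017] [ 0.671  -0.1541  0.3152]
top part [ 0.6038 -0.1973  0.3124] [ 0.5958 -0.2165  0.3094] [ 0.6148 -0.1796  0.3152]
```

Both parts are home: the burr top is at 25.5 mm and the collar top at 46 mm, square to the axis. For the hood, I'll close the fingers, go behind the lug, and push it over along the hinge arc.

>>> apply_moves:
  plan:
    - [-1, -0.3, 0, -0.05, 0]
    - [-1, -0.6, 0, -0.05, 0]
    - [-1, -0.97, 0, -0.05, 0]
    - [-1, -0.97, 0, -0.05, 0]

```text
t: 25.53
tool_pos: [0.5358, -0.1772, 0.3444]
tool_rot: [-0.566, -3.082, -0.004]
ft_force: [-1.3, 0.2, -0.8]
grip_width: 0.435
grasp_force: 0.0
```

>>> apply_moves:
  plan:
    - [-1, -0.3, 0, 0, 0]
    - [-1, -0.6, 0, 0, 0]
    - [-1, -0.97, 0, 0, 0]
    - [-1, -0.97, 0, 0, 0]
    - [-1, -0.97, 0, 0, 0]
    - [-1, -0.97, 0, 0, 0]

```text
t: 26.03
tool_pos: [0.6225, -0.2096, 0.3486]
tool_rot: [-0.566, -3.086, -0.002]
ft_force: [-0.2, 0.2, -0.0]
grip_width: 0.022
grasp_force: 0.0
```

```bash
python3 - <<'E'
from h import *
np.set_printoptions(precision=4,suppress=True)
s=stat();H=O+.056*BX+.003*BZ;d=s["tool_pos"]-H;print("rel hinge h,y,v",d@HX,d@BY,d[2],to((.624,-.210,.3053),-.362))
E
```

```text
t 26.0333 tcp [ 0.6225 -0.2096  0.3486] pivot in barrel x,y,z mm [159.8  -0.1 141.9] F [-0.2  0.2 -0. ] w 0.022
rel hinge h,y,v 0.020450083528638797 -0.00014383997668313635 0.16670088622006776 (array([-0.017,  0.002,  0.433]), np.float64(2.778875125595616), np.float64(-0.0014350559883542502))
```

>>> apply_moves:
  plan:
    - [-1, -0.02, 0, 0.12, 0]
    - [-1, -0.02, 0, 0.25, 0]
    - [-1, -0.02, 0, 0.36, 0]
    - [-1, -0.02, 0, 0.43, 0]
    - [-1, -0.02, 0, 0.43, 0]
    - [-1, -0.02, 0, 0.43, 0]

```text
t: 26.53
tool_pos: [0.6242, -0.2104, 0.3074]
tool_rot: [-0.567, -3.089, -0.0]
ft_force: [-0.7, 0.5, 0.8]
grip_width: 0.005
grasp_force: 0.0
```

```bash
cat >> h.py <<'E'
HG=O+.056*BX+.003*BZ
def hood():
    s=sensors.observe();d=s["tool_pos"]-HG;print("t",round(s["t"],2),"TCP rel hinge h,y,v mm",np.round(1e3*np.array([d@HX,d@BY,d[2]]),1),"F",np.round(s["ft_force"],1))
E
python3 -c "
from h import *
hood()"
```

```text
t 26.53 TCP rel hinge h,y,v mm [ 22.3  -0.2 125.5] F [-0.7  0.5  0.8]
```

>>> apply_moves:
  plan:
    - [-1, 0.1, 0, 0.02, 0]
    - [-1, 0.2, 0, 0.025, 0]
    - [-1, 0.3, 0, 0.033, 0]
    - [-1, 0.4, 0, 0.05, 0]
    - [-1, 0.5, 0, 0.08, 0]
    - [-1, 0.6, 0, 0.115, 0]
    - [-1, 0.7, 0, 0.16, 0]
    - [-1, 0.77, 0, 0.2, 0]

```text
t: 27.2
tool_pos: [0.5528, -0.1834, 0.2895]
tool_rot: [0.566, 3.087, -0.001]
ft_force: [0.1, -0.7, 1.3]
grip_width: 0.0
grasp_force: 0.7
```

```bash
python3 -c "
from h import *
hood()"
```

```text
t 27.2 TCP rel hinge h,y,v mm [-53.9  -0.4 107.6] F [ 0.1 -0.7  1.3]
```

>>> apply_moves:
  plan:
    - [-1, 0.08, 0, 0.05, 0]
    - [-1, 0.18, 0, 0.13, 0]
    - [-1, 0.28, 0, 0.23, 0]
    - [-1, 0.36, 0, 0.325, 0]
    - [-1, 0.43, 0, 0.43, 0]
    - [-1, 0.49, 0, 0.55, 0]
    - [-1, 0.49, 0, 0.55, 0]

```text
t: 27.78
tool_pos: [0.505, -0.165, 0.2312]
tool_rot: [-0.566, -3.086, -0.001]
ft_force: [-1.9, 1.0, -1.7]
grip_width: 0.005
grasp_force: 0.9
```

```bash
cat >> h.py <<'E'
def hood_pts():
    hood()
    for n in("side","top"):
        c=imaging.camera(n);P=cloud(c,np.ones((384,512),bool))-HG;a=np.c_[P@HX,P@BY,P[:,2]]
        g=c["pixels"].max(2)[c["depth"]>0];k=(np.abs(a[:,1])<.052)&(a[:,0]>-.16)&(a[:,0]<.08)&(a[:,2]>-.04)&(a[:,2]<.16)&(g<70)
        K=a[k];print(n,k.sum())
        for lo in np.arange(-.14,.06,.02):
            m=(K[:,0]>lo)&(K[:,0]<=lo+.02)&(np.abs(K[:,1])>.02)
            if m.sum()>5: print("  h",round(lo,2),m.sum(),"max v",np.percentile(K[m,2],97).round(4))
        for e in finder.place_of("hood_grip",n)[:1]: 
            u,v=np.round(e["centre"]).astype(int);d=world(c,[e["centre"]],[c["depth"][v,u]])[0]-HG;print("  grip",round(e["confidence"],2),d@HX,d@BY,d[2],"theta",np.radians(204.5)-np.arctan2(d[2],d@HX)%(2*np.pi))
E
python3 -c "
from h import *
hood_pts()"
```

```text
t 27.78 TCP rel hinge h,y,v mm [-105.1   -0.2   49.3] F [-1.9  1.  -1.7]
side 2061
  h -0.14 126 max v 0.1596
  h -0.12 49 max v 0.1596
  h -0.1 209 max v 0.1593
  h -0.08 287 max v 0.078
  h -0.06 249 max v 0.0748
  h -0.04 205 max v 0.0703
  h -0.02 94 max v 0.0659
  h 0.0 14 max v 0.0032
  grip 0.6 -0.12746037646930156 0.004087066462829111 0.04677691620418509 theta 0.779337054220405
top 866
  h -0.14 95 max v 0.1582
  h -0.12 61 max v 0.1473
  h -0.1 174 max v 0.1586
  h -0.08 150 max v 0.1467
  h -0.06 86 max v 0.0779
  h -0.04 110 max v 0.0742
  h -0.02 47 max v 0.0675
```

>>> apply_moves:
  plan:
    - [-1, 0, 0, -0.2, 0]
    - [-1, 0, 0, -0.4, 0]
    - [-1, 0, 0, -0.58, 0]
    - [-1, -0.07, 0, -0.58, 0]
    - [-1, -0.13, 0, -0.58, 0]
    - [-1, -0.13, 0, -0.48, 0]
    - [-1, -0.13, 0, -0.4, 0]
    - [-1, -0.13, 0, -0.37, 0]

```text
t: 28.65
tool_pos: [0.5179, -0.1698, 0.2662]
tool_rot: [-0.566, -3.085, -0.002]
ft_force: [-0.9, -0.1, -0.4]
grip_width: 0.006
grasp_force: 0.0
```

>>> apply_moves:
  plan:
    - [-1, 0, 0, 0.04, 0]
    - [-1, 0, 0, 0.08, 0]
    - [-1, 0, 0, 0.12, 0]
    - [-1, 0, 0, 0.16, 0]
    - [-1, 0, 0, 0.2, 0]
    - [-1, 0, 0, 0.24, 0]
    - [-1, 0, 0, 0.28, 0]
    - [-1, 0, 0, 0.32, 0]

```text
t: 29.32
tool_pos: [0.505, -0.165, 0.2406]
tool_rot: [-0.559, -3.056, -0.008]
ft_force: [-75.0, 26.9, 52.4]
grip_width: 0.005
grasp_force: 41.5
```

```bash
python3 -c "
from h import *
hood_pts()"
```

```text
t 29.32 TCP rel hinge h,y,v mm [-105.2   -0.3   58.7] F [-75.   26.9  52.4]
side 2033
  h -0.14 100 max v 0.153
  h -0.12 37 max v 0.1509
  h -0.1 288 max v 0.0611
  h -0.08 252 max v 0.0623
  h -0.06 248 max v 0.0618
  h -0.04 179 max v 0.0616
  h -0.02 79 max v 0.0334
  h 0.0 12 max v -0.0064
  grip 0.86 -0.12896146409544668 0.01354105106077012 0.020268806723276717 theta 0.5834998528763911
top 825
  h -0.14 95 max v 0.1541
  h -0.12 57 max v 0.1526
  h -0.1 170 max v 0.1582
  h -0.08 153 max v 0.1499
  h -0.06 41 max v 0.063
  h -0.04 80 max v 0.0627
  h -0.02 46 max v 0.0064
  h 0.0 14 max v 0.0048
  grip 0.87 -0.1921636969426946 0.07048125836483712 0.37861201239578723 theta 1.5287343862579563
```

>>> apply_moves:
  plan:
    - [-1, 0.1, 0, -0.1, 0]
    - [-1, 0.1, 0, -0.3, 0]
    - [-1, 0.1, 0, -0.55, 0]
    - [-1, 0.1, 0, -0.7, 0]
    - [-1, 0.1, 0, -0.7, 0]

```text
t: 29.93
tool_pos: [0.5113, -0.1677, 0.3122]
tool_rot: [0.566, 3.083, -0.003]
ft_force: [0.8, -0.1, 0.8]
grip_width: 0.004
grasp_force: 0.0
```

```bash
python3 -c "
from h import *
hood_pts();print(np.round(sensors.observe()['tool_rot'],3))"
```

```text
t 29.93 TCP rel hinge h,y,v mm [-98.3  -0.5 130.3] F [ 0.8 -0.1  0.8]
side 1718
  h -0.1 274 max v 0.063
  h -0.08 273 max v 0.0631
  h -0.06 248 max v 0.0625
  h -0.04 189 max v 0.0615
  h -0.02 72 max v 0.0034
  h 0.0 14 max v -0.0011
  grip 0.79 -0.13044082571636398 0.009232488520756388 0.02003282710835827 theta 0.5799929257940257
top 710
  h -0.12 8 max v 0.0492
  h -0.1 74 max v 0.0647
  h -0.08 55 max v 0.0655
  h -0.06 83 max v 0.0648
  h -0.04 37 max v 0.0638
  grip 0.84 -0.130581276340841 0.003463877556512285 0.022741743934362707 theta 0.6000340136544104
[-5.660e-01 -3.088e+00 -1.000e-03]
```

>>> apply_moves:
  plan:
    - [-1, -0.12, 0, 0, 0]
    - [-1, -0.23, 0, 0.1, 0]
    - [-1, -0.23, 0, 0.3, 0]
    - [-1, -0.23, 0, 0.5, 0]
    - [-1, -0.23, 0, 0.6, 0]
    - [-1, -0.23, 0, 0.62, 0]
    - [-1, -0.23, 0, 0.62, 0]

```text
t: 30.72
tool_pos: [0.5305, -0.1747, 0.2445]
tool_rot: [-0.566, -3.087, -0.001]
ft_force: [0.9, -0.9, -0.7]
grip_width: 0.006
grasp_force: 0.0
```

>>> apply_moves:
  plan:
    - [-1, 0, 0, 0.03, 0]
    - [-1, 0, 0, 0.06, 0]
    - [-1, 0, 0, 0.09, 0]
    - [-1, 0, 0, 0.12, 0]
    - [-1, 0, 0, 0.14, 0]
    - [-1, 0, 0, 0.14, 0]

```text
t: 31.22
tool_pos: [0.531, -0.175, 0.2318]
tool_rot: [-0.567, -3.089, -0.0]
ft_force: [-1.4, 0.5, 1.7]
grip_width: 0.006
grasp_force: 1.0
```

```bash
python3 -c "
from h import *
hood_pts()"
```

```text
t 31.22 TCP rel hinge h,y,v mm [-77.3  -0.3  49.9] F [-1.4  0.5  1.7]
side 2206
  h -0.12 192 max v 0.1589
  h -0.1 352 max v 0.1416
  h -0.08 278 max v 0.1574
  h -0.06 257 max v 0.1573
  h -0.04 139 max v 0.054
  h -0.02 66 max v 0.0013
  h 0.0 16 max v 0.0027
  grip 0.92 -0.12838736455358826 0.004617209162927551 -0.004049059105295044 theta 0.3960782849369022
top 825
  h -0.12 156 max v 0.158
  h -0.1 125 max v 0.1457
  h -0.08 144 max v 0.1576
  h -0.06 157 max v 0.15
  h -0.04 41 max v 0.0572
  h -0.02 41 max v 0.0044
  h 0.0 11 max v 0.0072
  grip 0.85 -0.19892134087749846 0.07169992283561849 0.3840021847749122 theta 1.5204414422920811
```

>>> apply_moves:
  plan:
    - [-1, 0, 0, 0.025, 0]
    - [-1, 0, 0, 0.05, 0]
    - [-1, 0, 0, 0.075, 0]
    - [-1, 0, 0, 0.1, 0]
    - [-1, 0, 0, 0.12, 0]
    - [-1, 0, 0, 0.14, 0]
    - [-1, 0, 0, 0.15, 0]

```text
t: 32.0
tool_pos: [0.5301, -0.1746, 0.2162]
tool_rot: [-0.566, -3.087, -0.001]
ft_force: [-8.3, 3.2, 5.2]
grip_width: 0.005
grasp_force: 4.1
```

```bash
python3 -c "
from h import *
hood_pts()"|grep -E 'grip|TCP|side|top'
```

```text
t 32.0 TCP rel hinge h,y,v mm [-78.2  -0.3  34.3] F [-8.3  3.2  5.2]
side 2353
  grip 0.57 -0.12665573818569845 0.009432414777824936 -0.040936764568893086 theta 0.11499101431208691
top 899
  grip 0.65 -0.1925648740392298 0.07207506934519806 0.36258584740665334 theta 1.5101946485767677
```

>>> apply_moves:
  plan:
    - [-1, 0, 0, 0.01, 0]
    - [-1, 0, 0, 0.02, 0]
    - [-1, 0, 0, 0.03, 0]
    - [-1, 0, 0, 0.04, 0]
    - [-1, 0, 0, 0.045, 0]

```text
t: 32.62
tool_pos: [0.5286, -0.174, 0.2113]
tool_rot: [-0.565, -3.083, -0.002]
ft_force: [-11.8, 4.2, 7.0]
grip_width: 0.003
grasp_force: 6.2
```

```bash
python3 -c "
from h import *
hood_pts()"|grep -E 'grip|TCP|side|top'
```

```text
t 32.62 TCP rel hinge h,y,v mm [-80.   -0.3  29.4] F [-11.8   4.2   7. ]
side 2310
  grip 0.71 -0.11742297105304582 0.0019150364609302369 -0.04320869004686209 theta 0.07500828759475908
top 836
  grip 0.85 -0.11793856618205145 0.004399972247186357 -0.046186864638636055 theta 0.054345976293106446
```

>>> apply_moves:
  plan:
    - [-1, -0.005, 0, 0.01, 0]
    - [-1, -0.01, 0, 0.02, 0]
    - [-1, -0.015, 0, 0.03, 0]
    - [-1, -0.02, 0, 0.035, 0]
    - [-1, -0.02, 0, 0.035, 0]

```text
t: 33.23
tool_pos: [0.5287, -0.1741, 0.21]
tool_rot: [-0.564, -3.079, -0.003]
ft_force: [-25.2, 9.4, 22.4]
grip_width: 0.003
grasp_force: 16.4
```

```bash
python3 -c "
from h import *
hood_pts()"|grep -E 'grip|TCP|side|top'
```

```text
t 33.23 TCP rel hinge h,y,v mm [-79.8  -0.3  28.1] F [-25.2   9.4  22.4]
side 2308
  grip 0.92 -0.11490427595275773 0.009139566585460978 -0.04593181305274305 theta 0.04732361436041055
top 828
  grip 0.81 -0.19182433150483305 0.07235143839458386 0.3615047929273092 theta 1.5105537657168933
```

The force rises while the hood no longer moves, so it is on its stop. I'll back off and verify.

>>> apply_moves:
  plan:
    - [-1, 0.01, 0, -0.05, 0]
    - [-1, 0.05, 0, -0.2, 0]
    - [-1, 0.1, 0, -0.5, 0]
    - [-1, 0.3, 0, -0.8, 0]
    - [-1, 0.6, 0, -1, 0]
    - [-1, 0.9, 0, -1, 0]
    - [-1, 0.9, 0, -1, 0]
    - [-1, 0.9, 0, -1, 0]

```text
t: 34.1
tool_pos: [0.449, -0.1438, 0.3092]
tool_rot: [0.566, 3.088, -0.001]
ft_force: [1.0, 1.1, 0.5]
grip_width: 0.006
grasp_force: 0.0
```

```bash
python3 - <<'E'
from h import *
np.set_printoptions(precision=4,suppress=True)
hood()
for n in("side","top"):
  c=imaging.camera(n);P=cloud(c,np.ones((384,512),bool))-O;a=np.c_[P@BX,P@BY,P@BZ];K=a[(np.hypot(a[:,0],a[:,1])<.04)&(a[:,2]>.05)&(a[:,2]<.085)]
  for _ in range(4):
    f=np.linalg.lstsq(np.c_[K[:,:2],np.ones(len(K))],K[:,2],rcond=None)[0];e=K[:,2]-np.c_[K[:,:2],np.ones(len(K))]@f;K=K[np.abs(e)<max(.002,1.5*np.median(np.abs(e)))]
  print(n,len(K),"cap plane slopes/height",f)
  for th in("brush","tamper","dosing_cup"): print(th,[(np.round(x["centre"]),round(x["confidence"],2)) for x in finder.place_of(th,n)[:1]])
E
```

```text
t 34.1 TCP rel hinge h,y,v mm [-165.    -0.4  127.3] F [1.  1.1 0.5]
side 391 cap plane slopes/height [-0.0096 -0.0008  0.0632]
brush [(array([195., 305.]), 0.82)]
tamper [(array([152., 258.]), 0.84)]
dosing_cup [(array([298., 210.]), 0.86)]
top 475 cap plane slopes/height [-0.0084  0.0069  0.0646]
brush [(array([182., 185.]), 0.89)]
tamper [(array([232., 126.]), 0.67)]
dosing_cup [(array([344., 227.]), 0.64)]
```

```bash
python3 -c "
from h import *
print(ticket.finish_job())"
```

```text
the job is handed in; nothing more can be done
None
```

The job is handed in at about 34 s of the 72 s limit. Last measurements showed the burr and then the collar fully home, the hood within about 0.01 rad of shut, and the bystanders where they started. One push on the hood briefly peaked near 95 N at the wrist, against the 120 N limit, and I backed it off.

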